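# Put away the microscope optics

## Task

Put away the microscope parts left out on the bench: the two objectives go in the red tray with the round pads, the two black filter cubes in the black tray with the square pads, each in the bay whose pad has its own colour, and the oil bottle goes in the green holder. Set each one down gently, without dropping it, so that it stands upright and flat on the floor of its bay, and leave the covered culture dish where it is.

Things in the scene. Friction and masses are not known exactly. Their poses are not given: they have to be found in the camera images.
- objective_yellow_mid (a point): Microscope objective standing upright on its wide end: silver metal cylinder 34 mm diameter (straight sides from 6 to 44 mm above its underside), above that a yellow sloping shoulder band, then a narrow silver nose; 60 mm tall in all, about 160 g. Tracked point: its centre, half-way up; z axis up along it.
- objective_blue_mid (a point): Microscope objective standing upright on its wide end: silver metal cylinder 34 mm diameter (straight sides from 6 to 44 mm above its underside), above that a blue sloping shoulder band, then a narrow silver nose; 60 mm tall in all, about 160 g. Tracked point: its centre, half-way up; z axis up along it.
- cube_yellow_mid (a point): Fluorescence filter cube: black block 36 x 36 mm, 44 mm tall, about 90 g, with a yellow round glass window (25 mm) in its top. Tracked point: its centre, half-way up; z axis up along it. x and y axes square to its side faces.
- cube_blue_mid (a point): Fluorescence filter cube: black block 36 x 36 mm, 44 mm tall, about 90 g, with a blue round glass window (25 mm) in its top. Tracked point: its centre, half-way up; z axis up along it. x and y axes square to its side faces.
- oil_bottle_mid (a point): Small amber immersion-oil bottle, upright: 27 mm diameter body (straight sides to 44 mm above its underside), white screw cap 19 mm wide on top; 60 mm tall in all, about 45 g. Tracked point: its centre, half-way up; z axis up along it.
- objective_tray: Tray for objectives: red plastic, 68 x 144 mm, fixed to the bench. Floor 4 mm thick, walls 4 mm thick, rims 12 mm above the bench. Origin: centre of its underside; z up, y along its length. Two square bays, 60 x 60 mm inside, centred 38 mm either side of the origin along y: the bay at +y (0, 38 mm) has a yellow round pad on its floor, the bay at -y (0, -38 mm) a blue round pad.
- cube_tray: Tray for filter cubes: black plastic, 68 x 144 mm, fixed to the bench. Floor 4 mm thick, walls 4 mm thick, rims 12 mm above the bench. Origin: centre of its underside; z up, y along its length. Two square bays, 60 x 60 mm inside, centred 38 mm either side of the origin along y: the bay at +y (0, 38 mm) has a yellow square pad on its floor, the bay at -y (0, -38 mm) a blue square pad.
- oil_tray: Holder for the oil bottle: green plastic, 68 x 68 mm, fixed to the bench, one bay 60 x 60 mm inside with a round cork pad on its 4 mm thick floor; walls 4 mm thick, rim 12 mm above the bench. Origin: centre of its underside; z up.
- culture_dish_mid (a point): Covered culture dish, clear with pink contents, 56 mm diameter, 12 mm tall, lying loose among the things; to be left alone. Tracked point: its centre.

How it is judged:
By the outcome, as a careful person would: the job done as asked, in the order asked, and still so for the second after the job is handed in, with the robot touching nothing.
It also fails if it takes over 128 s, if anything falls off the work surface, if the arm or the gripper's body presses on something with over 40 N, if the wrist force passes 120 N, or if a joint passes its speed limit or range.

## Robot

A 7-joint arm with a two-finger parallel gripper is mounted at the origin on the work surface. World frame = base frame: x ahead of the robot, y to its left, z up, the work surface at z = 0. Lengths are in m, angles in rad, forces in N, time in s.
With the tool pointing down it reaches from about 0.4 to 0.85 m from the base axis. Payload 4.5 kg.
Tool frame: the origin (TCP) lies midway between the tips of the shut fingers; the grasp point (between the pads) lies 19 mm behind it; z points along the fingers, y is the line along which they close (so a half turn about z gives the same grasp; the last joint's range is limited). The gripper opens to 88 mm and grips with 3 to 60 N. Pads are 18 mm wide; open, the fingers measure 123 mm over their backs; the gripper's body (75 mm by 187 mm) begins 45 mm behind the grasp point.
Start: joints at [-1.267, 0.689, -0.195, 1.565, 0.157, 0.902, -0.215], TCP at [0.167, 0.602, 0.239] pointing down, gripper open.
Joint ranges: [-3.01, 3.01], [-0.46, 2.08], [-1.47, 1.51], [0.13, 2.56], [-1, 4.14], [0.04, 2.09], [-2.66, 2.66]. Speed limits (rad/s): [2.57, 2.57, 3.14, 3.14, 3.14, 3.14, 3.14].

## Interface

Orientations are given as a unit quaternion [x, y, z, w].
In Python, from plant import r gives the robot as it stands.
- The arm moves only by the tool carry_out, never from a script. Its argument "plan" is a list of rows, each an object with "rot": the turn, a rotation vector about the tool's x, y, z in rad, a list of three; "xyz": the shift along the tool's x, y, z in m, a list of three; "grip": the closure in counts, from 0 (fully open) to 255 (shut). In form: [{"rot": [wx, wy, wz], "xyz": [dx, dy, dz], "grip": grip}, ...]. A call has 1 to 8 rows; each row is the pose to reach, as a shift and turn from the pose commanded when the call began, along the tool's axes at that moment; what a row does not reach only later rows make up. A row lasts 1/12 s, in which the tool goes at most 41.7 mm and 7.16 degrees, less where a joint would pass 70% of its speed; a pose out of reach is approached as far as the arm can. A call with a gripper value outside its range is refused whole. The fingers move at their own pace and stop on an object; "squeeze" is the grip in N (left out, the last holds). Time passes only in rows, so rows that repeat a pose let the fingers close. It gives the time, the measured TCP pose, the force, the opening and the grip force at its end, in the units of the state.
- r.get_state(): the state, without advancing time (a new reading comes with each control period).
- r.snapshot(name): name is "side" or "top"; returns the picture (480x640x3 uint8, red, green, blue); there is no depth.
- r.camera_params(name): a dict with "fx", "fy", "cx", "cy" (pixels), "position" and "attitude" of the camera in the world. Camera axes: x right, y down, z forward; pixel columns grow to the right and rows downward; lengths in m; the calibration is good to about 2 mm. A picture is of the moment at which its call begins. camera_params takes no time and is no camera call.
- r.finish_job(): hands the job in; it is judged then, once.
The state is a dict: "clock": time; "q": joint angles; "qd": joint speeds; "joint_torque": joint torques, N m; "tool_pos": TCP position; "eef_rot": TCP orientation; "contact_force": force on the tool from outside, world axes, zero at the start; "moment": the same for the moment, N m; "opening": opening from 0.0 (shut) to 1.0 (fully open); "finger_force": force on a finger pad.
Only numpy, scipy, OpenCV 4.12 (cv2) and the standard library are available. Lean on these libraries where they do the work, as an engineer would, in place of code of your own. Each camera call takes 0.05 s, during which the arm holds its last target. There are 200 camera calls.

## Working session

There is one attempt and no reset: what is moved stays moved. The work goes in short steps, Python scripts to look and compute and a tool call to move; the robot and the scene stay as the last step left them, time stands still between calls to the robot, and variables do not carry over. Pictures are saved under pics/ and viewed, at most 14 in all, crops included, and the job is handed in when it is done.

Besides the shell and the picture viewer there is one more tool, called after "Call:" as name(argument=value, ...), one argument or row to a line, values as JSON. carry_out: Moves the arm, as the interface text tells. Its arguments: {"type":"object","properties":{"plan":{"type":"array"},"squeeze":{"type":"number"}},"required":["plan"]}

```bash
ls; mkdir -p pics
python3 - <<'E'
from plant import r
import cv2
for n in("top","side"):
    cv2.imwrite(f"pics/{n}0.png",r.snapshot(n)[:,:,::-1]); print(n,r.camera_params(n))
print(r.get_state())
E
```

```text
pics
top {'fx': 606.7925169353524, 'fy': 606.7925169353524, 'cx': 316.2757720908283, 'cy': 243.45362102649443, 'position': array([ 0.36060572, -0.00701112,  1.0212555 ]), 'attitude': array([-0.69639666,  0.71220029, -0.05701791,  0.06746404])}
side {'fx': 474.51845932367326, 'fy': 474.51845932367326, 'cx': 308.06286216335843, 'cy': 234.03146156284933, 'position': array([ 0.11080535, -0.49148764,  0.45397449]), 'attitude': array([ 0.82339198, -0.30214617,  0.17246355, -0.44831872])}
{'clock': 0.1, 'q': array([-1.26716713,  0.68989412, -0.19452474,  1.56619477,  0.15732038,
        0.90248757, -0.2151065 ]), 'qd': array([-7.29293614e-05, -2.66827323e-03,  1.23765993e-03, -2.61245042e-03,
       -3.93226141e-04,  7.77569354e-04, -1.02755170e-03]), 'joint_torque': array([-3.27327485e-03, -5.28494990e+01, -1.27187155e+00, -1.53836435e+01,
       -5.26484521e-02,  1.95605091e-03,  4.39992277e-05]), 'tool_pos': array([0.166503  , 0.60185319, 0.23800615]), 'eef_rot': array([ 1.34465767e-01,  9.90917920e-01, -7.94265158e-04, -4.41835128e-05]), 'contact_force': array([-0.30917338, -0.47972309, -0.08941915]), 'moment': array([-0.03575073, -0.02645443,  0.01209294]), 'finger_force': 0.0, 'opening': 0.9990820578742385}
```

View pics/top0.png

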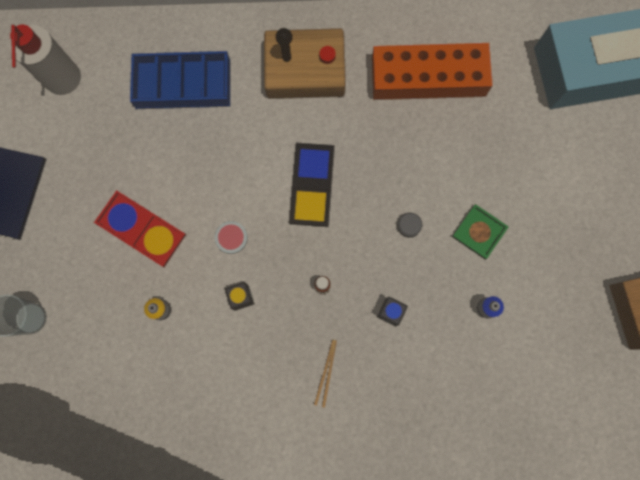

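View pics/side0.png

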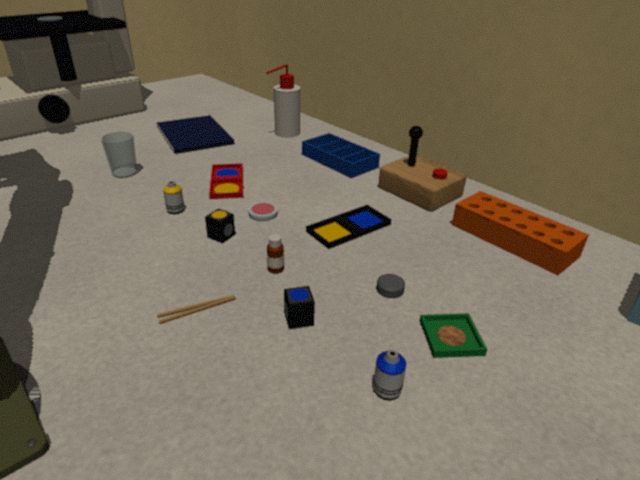

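```bash
cat > h.py <<'E'
import numpy as np, cv2
from plant import r
from scipy.spatial.transform import Rotation as R
def ray(n,uv):
    p=r.camera_params(n); uv=np.atleast_2d(uv).astype(float)
    d=np.c_[(uv[:,0]-p['cx'])/p['fx'],(uv[:,1]-p['cy'])/p['fy'],np.ones(len(uv))]
    return p['position'],R.from_quat(p['attitude']).apply(d)
def plane(n,uv,z):
    c,d=ray(n,uv); return c+d*((z-c[2])/d[:,2])[:,None]
def tri(a,b):   # top pixel, side pixel -> point, gap
    (c1,d1),(c2,d2)=ray('top',a),ray('side',b); d1,d2=d1[0],d2[0]
    s=np.linalg.lstsq(np.c_[d1,-d2],c2-c1,rcond=None)[0]
    p,q=c1+s[0]*d1,c2+s[1]*d2; return (p+q)/2,np.linalg.norm(p-q)
def masks(im):
    h=cv2.cvtColor(im,cv2.COLOR_RGB2HSV)
    f=lambda lo,hi:cv2.inRange(h,lo,hi)
    return dict(yellow=f((18,140,70),(32,255,255)),blue=f((112,140,60),(128,255,255)),
      green=f((50,100,40),(80,255,255)),red=f((0,170,70),(5,255,255))|f((174,170,70),(180,255,255)),dark=f((0,0,0),(180,255,52)))
def blobs(m,lo=60,hi=6000):
    n,l,s,c=cv2.connectedComponentsWithStats(m)
    return [(c[i].round(1),s[i,4],(l==i).astype(np.uint8)) for i in range(1,n) if lo<s[i,4]<hi]
E
python3 - <<'E'
from h import *
im=cv2.imread('pics/top0.png')[:,:,::-1].copy(); si=cv2.imread('pics/side0.png')[:,:,::-1].copy()
for n,I in(("top",im),("side",si)):
  for k,m in masks(I).items():
    if k=='dark' and n=='side': continue
    for c,a,b in blobs(m):
        if n=='side': print(n,k,c,a); continue
        cn=max(cv2.findContours(b,0,2)[0],key=cv2.contourArea)
        (cc,rad)=cv2.minEnclosingCircle(cn)
        print(n,k,c,a,'circ',np.round(cc,1),round(rad,1),'z4',plane(n,c,.004)[0,:2].round(4),'z44',plane(n,c,.044)[0,:2].round(4), np.hypot(*plane(n,c,.044)[0,:2]).round(3))
        if k in('dark','red','green'):
            z={'dark':.044}.get(k,.012)
            P=plane(n,cv2.convexHull(cn)[:,0],z)[:,:2]
            rr=cv2.minAreaRect((P*1e4).astype(np.float32)); print('   rect mm',np.round(np.array(rr[0])/1e4,4),np.round(np.array(rr[1])/10,1),round(rr[2],1))
crop=np.hstack([cv2.resize(im[y-33:y+33,x-33:x+33],(264,264),interpolation=2) for x,y in((238,296),(393,310),(322,284))])
c2=np.hstack([cv2.resize(im[y-33:y+33,x-33:x+33],(264,264),interpolation=2) for x,y in((156,308),(491,307),(312,185))])
cv2.imwrite('pics/c.png',np.vstack([crop,c2])[:,:,::-1])
E
```

```text
top yellow [310.  205.7] 908 circ [310.  205.5] 20.3 z4 [0.6083 0.0156] z44 [0.5985 0.0147] 0.599
top yellow [158.2 239.9] 620 circ [158.1 239.9] 14.3 z4 [0.5546 0.2767] z44 [0.547  0.2655] 0.608
top yellow [237.4 294.9] 197 circ [237.3 294.9] 7.9 z4 [0.4573 0.1406] z44 [0.4535 0.1348] 0.473
top yellow [155.  308.3] 242 circ [154.6 308.3] 10.4 z4 [0.4379 0.2792] z44 [0.4349 0.2679] 0.511
top blue [313.4 163.3] 759 circ [313.5 163.5] 18.5 z4 [0.6841 0.0082] z44 [0.6713 0.0076] 0.671
top blue [122.1 217.1] 529 circ [122.3 217.4] 13.4 z4 [0.5962 0.3402] z44 [0.5869 0.3266] 0.672
top blue [492.  308.1] 107 circ [492.9 306.5] 9.0 z4 [ 0.4258 -0.2838] z44 [ 0.4232 -0.2729] 0.504
top blue [393.3 310.3] 164 circ [393.3 310.3] 7.3 z4 [ 0.4258 -0.1198] z44 [ 0.4232 -0.1154] 0.439
top green [477.8 231.5] 882 circ [480.1 231.1] 25.6 z4 [ 0.556 -0.269] z44 [ 0.5484 -0.2587] 0.606
   rect mm [ 0.5547 -0.2701] [64.1 63.8] 52.3
top red [24.7 34.6] 201 circ [22.4 34.8] 9.8 z4 [0.9429 0.5315] z44 [0.92   0.5104] 1.052
   rect mm [0.9393 0.5268] [38.  25.7] 9.9
top red [13.4 39.3] 87 circ [12.5 45. ] 1
[... 441 characters left out ...]
.0565] z44 [0.8917 0.054 ] 0.893
   rect mm [0.8877 0.0553] [22.7 58.2] 89.2
top dark [312.3 173.6] 610 circ [313.1 170.6] 30.3 z4 [0.6655 0.0105] z44 [0.6535 0.0098] 0.654
   rect mm [0.6593 0.0094] [60.1 88.2] 84.6
top dark [ 13.8 195.2] 1249 circ [ 22.9 195.6] 41.8 z4 [0.64   0.5313] z44 [0.629  0.5102] 0.81
   rect mm [0.6247 0.5025] [ 73.5 134.3] 88.5
side yellow [226.3 187.9] 189
side yellow [172.  189.4] 111
side yellow [218.6 214.3] 109
side yellow [331.9 231.5] 434
side blue [226.9 172.1] 84
side blue [364.5 219.2] 290
side blue [298.9 293.8] 163
side blue [390.5 364.7] 293
side green [452.8 335.2] 1641
side red [286.5  80.3] 164
side red [226.  180.9] 554
side red [440.  173.3] 107
```

View pics/c.png

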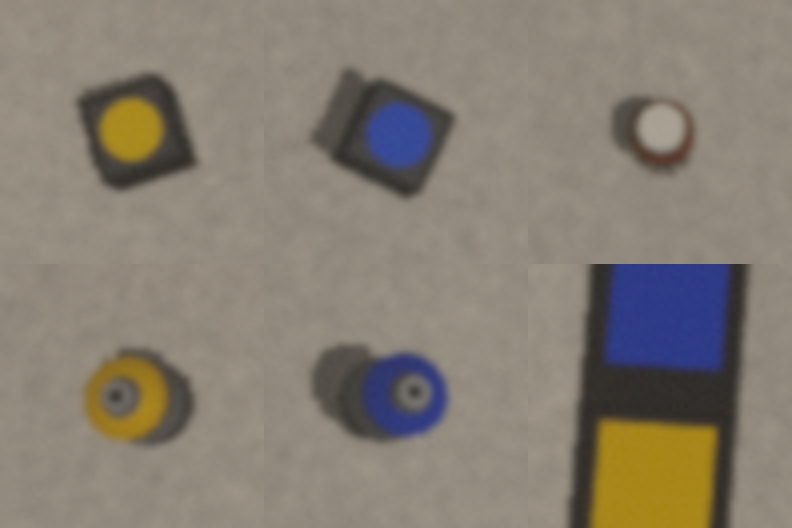

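The top view shows all five parts, the three trays and the dish. The crops show the yellow cube at about (237,295), the blue cube (393,310), bottle cap (322,283), and the objective band circles at (154.6,308.3) and (493,306.6). Tray pad spacing measures 76 mm, as specified.

```bash
cat >> h.py <<'E'
def go(x,y,z,yaw):
    """print tool-frame shift/turn to a tool-down pose, finger axis at yaw deg (mod 180)"""
    s=r.get_state(); C=R.from_quat(s['eef_rot'])
    best=[]
    for k in(0,180):
        a=np.radians(yaw+k); Y=np.array([np.cos(a),np.sin(a),0]); Z=np.array([0,0,-1.])
        best.append((C.inv()*R.from_matrix(np.c_[np.cross(Y,Z),Y,Z])).as_rotvec())
    rv=min(best,key=np.linalg.norm)
    print('clk',round(s['clock'],2),'pos',s['tool_pos'].round(4),'F',s['contact_force'].round(1),'q7',round(s['q'][6],2))
    print('xyz',C.inv().apply(np.array([x,y,z])-s['tool_pos']).round(4),'rot',rv.round(4),[round(np.linalg.norm(b),2) for b in best])
E
python3 - <<'E'
from h import *
for n,a,b in(('cubeY',(237.4,294.9),(218.6,214.3)),('cubeB',(393.3,310.3),(298.9,293.8)),('padY',(158.2,239.9),(226.3,187.9)),('cpadY',(310,205.7),(331.9,231.5)),('cpadB',(313.4,163.3),(364.5,219.2))):
    p,g=tri(a,b); print(n,p.round(4),'gap',round(g,4))
for n,uv,z in(('objY band',(154.6,308.3),.044),('objY nose',(153,308.25),.06),('objB band',(493.2,306.6),.044),('objB nose',(495.2,305.8),.06),('cubeY',(237.4,294.9),.044),('cubeB',(393.3,310.3),.044),('cap',(322.25,283),.06),('cork',(479.8,231.6),.004)):
    print(n,plane('top',uv,z)[0].round(4))
im=cv2.imread('pics/top0.png'); g=cv2.cvtColor(im,cv2.COLOR_BGR2GRAY).astype(float)
gx,gy=cv2.Scharr(g,6,1,0),cv2.Scharr(g,6,0,1)
for n,c,in(('cubeY',(237.4,294.9)),('cubeB',(393.3,310.3)),('trayG',(480,231.5))):
    yy,xx=np.mgrid[:480,:640]; d=np.hypot(xx-c[0],yy-c[1]); m=(d>8.5)&(d<(30 if n=='trayG' else 20))
    z4=np.sum((gx+1j*gy)[m]**4/np.maximum(np.hypot(gx,gy)[m],1)**2); a=np.angle(z4)/4
    P=plane('top',[c,(c[0]+10*np.cos(a),c[1]+10*np.sin(a))],.044); v=P[1]-P[0]
    print(n,'yaw mod 90',np.degrees(np.arctan2(v[1],v[0])).round(1)%90, abs(z4)/np.sum(np.hypot(gx,gy)[m]**2))
go(.435,.268,.13,146.8)
E
```

```text
cubeY [0.4542 0.1342 0.0454] gap 0.0019
cubeB [ 0.4239 -0.1157  0.0467] gap 0.002
padY [0.5552 0.2751 0.0072] gap 0.0027
cpadY [0.6084 0.0149 0.0068] gap 0.0021
cpadB [0.684  0.0075 0.0069] gap 0.002
objY band [0.4349 0.2686 0.044 ]
objY nose [0.4338 0.2666 0.06  ]
objB band [ 0.4256 -0.275   0.044 ]
objB nose [ 0.4257 -0.2738  0.06  ]
cubeY [0.4535 0.1348 0.044 ]
cubeB [ 0.4232 -0.1154  0.044 ]
cap [ 0.4679 -0.0027  0.06  ]
cork [ 0.5558 -0.2724  0.004 ]
cubeY yaw mod 90 16.599999999999994 0.6195791762262364
cubeB yaw mod 90 62.0 0.6853802920882455
trayG yaw mod 90 52.7 0.8395033323526002
clk 0.1 pos [0.1665 0.6019 0.238 ] F [-0.3 -0.5 -0.1] q7 -0.22
xyz [-0.3477 -0.2501  0.1084] rot [-1.4000e-03 -9.0000e-04 -1.2611e+00] [np.float64(1.26), np.float64(1.88)]
```

Call:
carry_out(
  plan=[
    {"rot": [0, 0, -0.08], "xyz": [-0.02, -0.015, 0], "grip": 0},
    {"rot": [0, 0, -0.2], "xyz": [-0.05, -0.035, 0], "grip": 0},
    {"rot": [0, 0, -0.32], "xyz": [-0.08, -0.06, 0], "grip": 0},
    {"rot": [0, 0, -0.44], "xyz": [-0.11, -0.08, 0], "grip": 0},
    {"rot": [0, 0, -0.56], "xyz": [-0.14, -0.1, 0], "grip": 0},
    {"rot": [0, 0, -0.63], "xyz": [-0.16, -0.115, 0], "grip": 0},
    {"rot": [0, 0, -0.63], "xyz": [-0.174, -0.125, 0], "grip": 0},
    {"rot": [0, 0, -0.63], "xyz": [-0.174, -0.125, 0], "grip": 0},
  ],
)

```text
clock: 0.77
tool_pos: [0.3045, 0.431, 0.2381]
eef_rot: [-0.176, 0.984, -0.002, 0.0]
contact_force: [-0.3, 0.6, -1.3]
opening: 1.0
finger_force: 0.0
```

```bash
python3 -c "
from h import *
go(.4345,.268,.12,146.8)"
```

```text
clk 0.77 pos [0.3045 0.431  0.2381] F [-0.3  0.6 -1.3] q7 0.56
xyz [-0.0656 -0.1974  0.119 ] rot [-0.0042 -0.0018 -0.6381] [np.float64(0.64), np.float64(2.5)]
```

Call:
carry_out(
  plan=[
    {"rot": [0, 0, -0.1], "xyz": [-0.01, -0.03, 0.015], "grip": 0},
    {"rot": [0, 0, -0.22], "xyz": [-0.022, -0.066, 0.04], "grip": 0},
    {"rot": [0, 0, -0.34], "xyz": [-0.034, -0.1, 0.06], "grip": 0},
    {"rot": [-0.002, -0.001, -0.46], "xyz": [-0.045, -0.135, 0.08], "grip": 0},
    {"rot": [-0.003, -0.002, -0.57], "xyz": [-0.056, -0.17, 0.1], "grip": 0},
    {"rot": [-0.004, -0.002, -0.638], "xyz": [-0.064, -0.19, 0.115], "grip": 0},
    {"rot": [-0.004, -0.002, -0.638], "xyz": [-0.0656, -0.1974, 0.119], "grip": 0},
    {"rot": [-0.004, -0.002, -0.638], "xyz": [-0.0656, -0.1974, 0.119], "grip": 0},
  ],
)

```text
clock: 1.43
tool_pos: [0.4322, 0.2723, 0.1183]
eef_rot: [-0.476, 0.879, 0.002, -0.001]
contact_force: [-0.6, -0.8, 1.0]
opening: 0.998
finger_force: 0.0
```

```bash
python3 -c "
from h import *
for n in ('top','side'):
  cv2.imwrite('pics/%s1.png'%n,r.snapshot(n)[:,:,::-1])
go(.4345,.268,.014,146.8)"
```

```text
clk 1.53 pos [0.4309 0.2766 0.1203] F [0.1 0.6 0.6] q7 1.24
xyz [ 0.0059 -0.0081  0.1062] rot [0.0048 0.0053 0.0076] [np.float64(0.01), np.float64(3.13)]
```

View pics/side1.png

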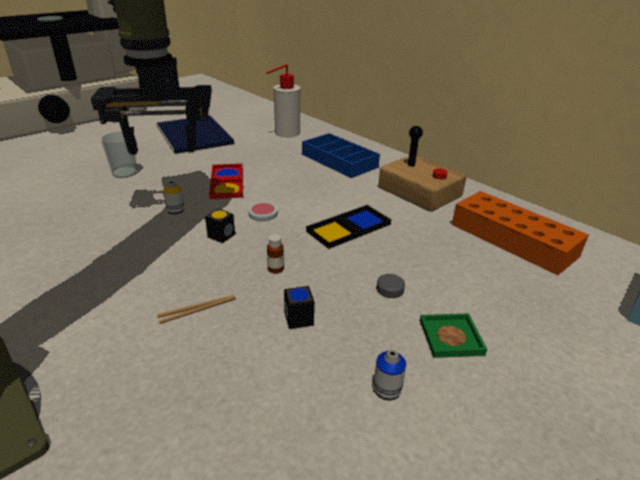

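Call:
carry_out(
  plan=[
    {"rot": [0, 0, 0], "xyz": [0, 0, 0], "grip": 0},
    {"rot": [0, 0, 0], "xyz": [0, 0, 0], "grip": 0},
    {"rot": [0, 0, 0], "xyz": [0, 0, 0], "grip": 0},
    {"rot": [0, 0, 0], "xyz": [0, 0, 0], "grip": 0},
    {"rot": [0, 0, 0], "xyz": [0, 0, 0], "grip": 0},
    {"rot": [0, 0, 0], "xyz": [0, 0, 0], "grip": 0},
  ],
)

```text
clock: 2.03
tool_pos: [0.4318, 0.2742, 0.1199]
eef_rot: [-0.479, 0.878, 0.002, 0.001]
contact_force: [1.0, -0.6, -0.1]
opening: 0.999
finger_force: 0.0
```

```bash
python3 -c "
from h import *
go(.4345,.268,.014,146.8)"
```

```text
clk 2.03 pos [0.4318 0.2742 0.1199] F [ 1.  -0.6 -0.1] q7 1.24
xyz [ 0.0042 -0.0059  0.1059] rot [0.003  0.0035 0.0072] [np.float64(0.01), np.float64(3.13)]
```

Call:
carry_out(
  plan=[
    {"rot": [0.003, 0.003, 0.007], "xyz": [0.004, -0.006, 0.01], "grip": 0},
    {"rot": [0.003, 0.003, 0.007], "xyz": [0.004, -0.006, 0.035], "grip": 0},
    {"rot": [0.003, 0.003, 0.007], "xyz": [0.004, -0.006, 0.06], "grip": 0},
    {"rot": [0.003, 0.003, 0.007], "xyz": [0.004, -0.006, 0.08], "grip": 0},
    {"rot": [0.003, 0.003, 0.007], "xyz": [0.004, -0.006, 0.095], "grip": 0},
    {"rot": [0.003, 0.003, 0.007], "xyz": [0.004, -0.006, 0.103], "grip": 0},
    {"rot": [0.003, 0.003, 0.007], "xyz": [0.004, -0.006, 0.1055], "grip": 0},
    {"rot": [0.003, 0.003, 0.007], "xyz": [0.004, -0.006, 0.106], "grip": 0},
  ],
)

```text
clock: 2.7
tool_pos: [0.4345, 0.2674, 0.0132]
eef_rot: [-0.476, 0.88, -0.0, -0.0]
contact_force: [-0.6, 0.7, 0.3]
opening: 0.996
finger_force: 0.0
```

Call:
carry_out(
  plan=[
    {"rot": [0, 0, 0], "xyz": [0, 0, 0], "grip": 60},
    {"rot": [0, 0, 0], "xyz": [0, 0, 0], "grip": 100},
    {"rot": [0, 0, 0], "xyz": [0, 0, 0], "grip": 130},
    {"rot": [0, 0, 0], "xyz": [0, 0, 0], "grip": 160},
    {"rot": [0, 0, 0], "xyz": [0, 0, 0], "grip": 190},
    {"rot": [0, 0, 0], "xyz": [0, 0, 0], "grip": 220},
    {"rot": [0, 0, 0], "xyz": [0, 0, 0], "grip": 220},
    {"rot": [0, 0, 0], "xyz": [0, 0, 0], "grip": 220},
  ],
  squeeze=20,
)

```text
clock: 3.37
tool_pos: [0.4347, 0.2678, 0.0138]
eef_rot: [-0.476, 0.88, 0.0, 0.0]
contact_force: [0.4, 0.2, 0.2]
opening: 0.421
finger_force: 0.0
```

```bash
python3 -c "
from h import *
print(r.get_state()['opening'],r.get_state()['finger_force'])
go(.5546,.2767,.12,146.8)"
```

```text
0.4207433011392193 0.0
clk 3.37 pos [0.4347 0.2678 0.0138] F [0.4 0.2 0.2] q7 1.08
xyz [-0.0731 -0.0954 -0.1062] rot [ 0.0001  0.0003 -0.0002] [np.float64(0.0), np.float64(3.14)]
```

Fingers not yet shut on it; wait for them.

Call:
carry_out(
  plan=[
    {"rot": [0, 0, 0], "xyz": [0, 0, 0], "grip": 220},
    {"rot": [0, 0, 0], "xyz": [0, 0, 0], "grip": 220},
    {"rot": [0, 0, 0], "xyz": [0, 0, 0], "grip": 220},
    {"rot": [0, 0, 0], "xyz": [0, 0, 0], "grip": 220},
    {"rot": [0, 0, 0], "xyz": [0, 0, 0], "grip": 220},
    {"rot": [0, 0, 0], "xyz": [0, 0, 0], "grip": 220},
  ],
)

```text
clock: 3.87
tool_pos: [0.4347, 0.2678, 0.0137]
eef_rot: [-0.476, 0.88, 0.0, 0.0]
contact_force: [-0.1, -0.2, 1.4]
opening: 0.376
finger_force: 20.0
```

Call:
carry_out(
  plan=[
    {"rot": [0, 0, 0], "xyz": [0, 0, -0.005], "grip": 220},
    {"rot": [0, 0, 0], "xyz": [0, 0, -0.02], "grip": 220},
    {"rot": [0, 0, 0], "xyz": [0, 0, -0.04], "grip": 220},
    {"rot": [0, 0, 0], "xyz": [0, 0, -0.06], "grip": 220},
    {"rot": [0, 0, 0], "xyz": [0, 0, -0.075], "grip": 220},
    {"rot": [0, 0, 0], "xyz": [0, 0, -0.08], "grip": 220},
    {"rot": [0, 0, 0], "xyz": [0, 0, -0.08], "grip": 220},
  ],
)

```text
clock: 4.45
tool_pos: [0.4354, 0.268, 0.0947]
eef_rot: [-0.475, 0.88, 0.0, 0.001]
contact_force: [0.6, 0.1, -1.3]
opening: 0.379
finger_force: 20.0
```

Call:
carry_out(
  plan=[
    {"rot": [0, 0, 0], "xyz": [-0.008, -0.01, 0], "grip": 220},
    {"rot": [0, 0, 0], "xyz": [-0.022, -0.03, 0], "grip": 220},
    {"rot": [0, 0, 0], "xyz": [-0.038, -0.05, 0], "grip": 220},
    {"rot": [0, 0, 0], "xyz": [-0.054, -0.07, 0], "grip": 220},
    {"rot": [0, 0, 0], "xyz": [-0.066, -0.087, 0], "grip": 220},
    {"rot": [0, 0, 0], "xyz": [-0.073, -0.095, 0], "grip": 220},
    {"rot": [0, 0, 0], "xyz": [-0.073, -0.095, 0], "grip": 220},
    {"rot": [0, 0, 0], "xyz": [-0.073, -0.095, 0], "grip": 220},
  ],
)

```text
clock: 5.12
tool_pos: [0.5533, 0.2763, 0.0922]
eef_rot: [-0.475, 0.88, 0.0, -0.001]
contact_force: [0.3, 0.3, -1.6]
opening: 0.378
finger_force: 20.0
```

Call:
carry_out(
  plan=[
    {"rot": [0, 0, 0], "xyz": [0, 0, 0.01], "grip": 220},
    {"rot": [0, 0, 0], "xyz": [0, 0, 0.025], "grip": 220},
    {"rot": [0, 0, 0], "xyz": [0, 0, 0.04], "grip": 220},
    {"rot": [0, 0, 0], "xyz": [0, 0, 0.05], "grip": 220},
    {"rot": [0, 0, 0], "xyz": [0, 0, 0.05], "grip": 220},
    {"rot": [0, 0, 0], "xyz": [0, 0, 0.05], "grip": 220},
    {"rot": [0, 0, 0], "xyz": [0, 0, 0.05], "grip": 220},
    {"rot": [0, 0, 0], "xyz": [0, 0, 0.05], "grip": 220},
  ],
)

```text
clock: 5.78
tool_pos: [0.5545, 0.2773, 0.0445]
eef_rot: [-0.476, 0.88, 0.0, 0.001]
contact_force: [-0.1, 0.7, -1.1]
opening: 0.379
finger_force: 20.0
```

```bash
python3 -c "
from h import *
im=r.snapshot('side'); cv2.imwrite('pics/side2.png',cv2.resize(im[90:250,120:320,::-1],(800,640))[:600])
go(.5546,.2767,.0185,146.8)"
```

```text
clk 5.83 pos [0.5546 0.2773 0.0445] F [ 0.1  0.2 -1. ] q7 1.41
xyz [ 0.0005 -0.0003  0.026 ] rot [-0.0004  0.0015 -0.0001] [np.float64(0.0), np.float64(3.14)]
```

View pics/side2.png

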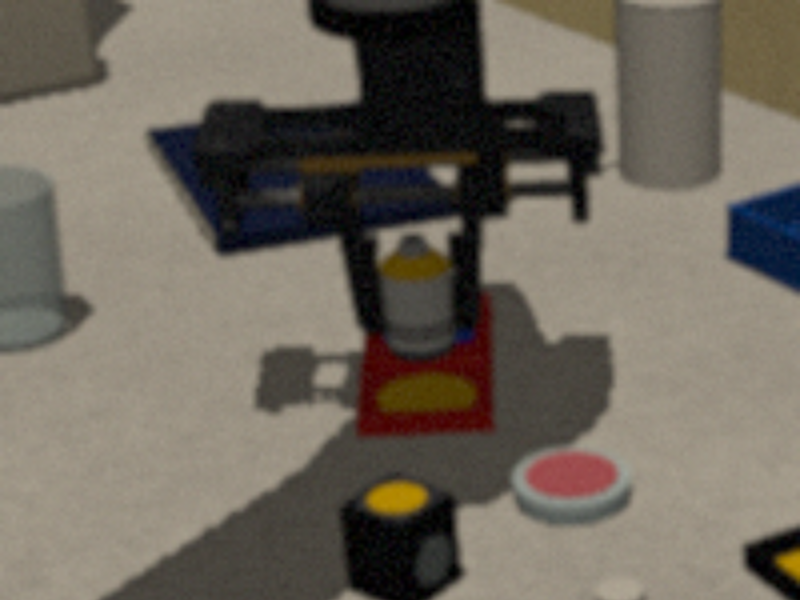

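Call:
carry_out(
  plan=[
    {"rot": [0, 0, 0], "xyz": [0, 0, 0.006], "grip": 220},
    {"rot": [0, 0, 0], "xyz": [0, 0, 0.013], "grip": 220},
    {"rot": [0, 0, 0], "xyz": [0, 0, 0.019], "grip": 220},
    {"rot": [0, 0, 0], "xyz": [0, 0, 0.023], "grip": 220},
    {"rot": [0, 0, 0], "xyz": [0, 0, 0.025], "grip": 220},
    {"rot": [0, 0, 0], "xyz": [0, 0, 0.0255], "grip": 220},
    {"rot": [0, 0, 0], "xyz": [0, 0, 0.0255], "grip": 220},
    {"rot": [0, 0, 0], "xyz": [0, 0, 0.0255], "grip": 220},
  ],
)

```text
clock: 6.5
tool_pos: [0.5543, 0.277, 0.0181]
eef_rot: [-0.476, 0.88, 0.0, 0.0]
contact_force: [0.2, 0.2, -1.8]
opening: 0.378
finger_force: 20.0
```

Call:
carry_out(
  plan=[
    {"rot": [0, 0, 0], "xyz": [0, 0, 0.0003], "grip": 220},
    {"rot": [0, 0, 0], "xyz": [0, 0, 0.0006], "grip": 220},
    {"rot": [0, 0, 0], "xyz": [0, 0, 0.0006], "grip": 220},
    {"rot": [0, 0, 0], "xyz": [0, 0, 0.0006], "grip": 220},
  ],
)

```text
clock: 6.83
tool_pos: [0.5543, 0.277, 0.0178]
eef_rot: [-0.476, 0.88, 0.0, 0.0]
contact_force: [-0.8, 0.2, 0.8]
opening: 0.379
finger_force: 20.0
```

Call:
carry_out(
  plan=[
    {"rot": [0, 0, 0], "xyz": [0, 0, 0.0003], "grip": 220},
    {"rot": [0, 0, 0], "xyz": [0, 0, 0.0005], "grip": 220},
    {"rot": [0, 0, 0], "xyz": [0, 0, 0.0005], "grip": 220},
    {"rot": [0, 0, 0], "xyz": [0, 0, 0.0005], "grip": 220},
  ],
)

```text
clock: 7.17
tool_pos: [0.5544, 0.2771, 0.0177]
eef_rot: [-0.476, 0.88, 0.0, 0.0]
contact_force: [-2.2, -0.8, 5.0]
opening: 0.378
finger_force: 20.0
```

Call:
carry_out(
  plan=[
    {"rot": [0, 0, 0], "xyz": [0, 0, -0.0004], "grip": 150},
    {"rot": [0, 0, 0], "xyz": [0, 0, -0.0004], "grip": 140},
    {"rot": [0, 0, 0], "xyz": [0, 0, -0.0004], "grip": 125},
    {"rot": [0, 0, 0], "xyz": [0, 0, -0.0004], "grip": 110},
    {"rot": [0, 0, 0], "xyz": [0, 0, -0.0004], "grip": 95},
    {"rot": [0, 0, 0], "xyz": [0, 0, -0.0004], "grip": 80},
    {"rot": [0, 0, 0], "xyz": [0, 0, -0.0004], "grip": 80},
    {"rot": [0, 0, 0], "xyz": [0, 0, -0.0004], "grip": 80},
  ],
)

```text
clock: 7.83
tool_pos: [0.5541, 0.2769, 0.0174]
eef_rot: [-0.476, 0.88, 0.0, -0.0]
contact_force: [-0.7, -0.7, -1.2]
opening: 0.687
finger_force: 0.0
```

Call:
carry_out(
  plan=[
    {"rot": [0, 0, 0], "xyz": [0, 0, -0.005], "grip": 80},
    {"rot": [0, 0, 0], "xyz": [0, 0, -0.02], "grip": 80},
    {"rot": [0, 0, 0], "xyz": [0, 0, -0.05], "grip": 80},
    {"rot": [0, 0, 0], "xyz": [0, 0, -0.085], "grip": 0},
    {"rot": [0, 0, 0], "xyz": [0, 0, -0.12], "grip": 0},
    {"rot": [0, 0, 0], "xyz": [0, 0, -0.13], "grip": 0},
    {"rot": [0, 0, 0], "xyz": [0, 0, -0.13], "grip": 0},
  ],
)

```text
clock: 8.42
tool_pos: [0.556, 0.2784, 0.152]
eef_rot: [-0.475, 0.88, 0.0, 0.004]
contact_force: [0.2, 0.6, -0.2]
opening: 0.969
finger_force: 0.0
```

```bash
python3 -c "
from h import *
go(.4257,-.2745,.13,146.8)"
```

```text
clk 8.42 pos [0.556  0.2784 0.152 ] F [ 0.2  0.6 -0.2] q7 1.5
xyz [ 0.5341 -0.1939  0.0187] rot [-0.0028  0.0071 -0.0004] [np.float64(0.01), np.float64(3.14)]
```

Call:
carry_out(
  plan=[
    {"rot": [0, 0, 0], "xyz": [0.015, -0.005, 0], "grip": 0},
    {"rot": [0, 0, 0], "xyz": [0.04, -0.0145, 0], "grip": 0},
    {"rot": [0, 0, 0], "xyz": [0.075, -0.027, 0], "grip": 0},
    {"rot": [0, 0, 0], "xyz": [0.112, -0.041, 0], "grip": 0},
    {"rot": [0, 0, 0], "xyz": [0.149, -0.054, 0], "grip": 0},
    {"rot": [0, 0, 0], "xyz": [0.186, -0.0675, 0], "grip": 0},
    {"rot": [0, 0, 0], "xyz": [0.223, -0.081, 0], "grip": 0},
    {"rot": [0, 0, 0], "xyz": [0.26, -0.094, 0], "grip": 0},
  ],
)

```text
clock: 9.08
tool_pos: [0.4887, 0.0058, 0.1465]
eef_rot: [-0.476, 0.88, 0.0, -0.001]
contact_force: [0.9, -1.1, -0.4]
opening: 0.999
finger_force: 0.0
```

Call:
carry_out(
  plan=[
    {"rot": [0, 0, 0.12], "xyz": [0.037, -0.0135, 0], "grip": 0},
    {"rot": [0, 0, 0.24], "xyz": [0.074, -0.027, 0.005], "grip": 0},
    {"rot": [0, 0, 0.36], "xyz": [0.11, -0.04, 0.01], "grip": 0},
    {"rot": [0, 0, 0.48], "xyz": [0.146, -0.053, 0.015], "grip": 0},
    {"rot": [0, 0, 0.6], "xyz": [0.182, -0.066, 0.02], "grip": 0},
    {"rot": [0, 0, 0.72], "xyz": [0.218, -0.08, 0.02], "grip": 0},
    {"rot": [0, 0, 0.84], "xyz": [0.25, -0.092, 0.02], "grip": 0},
    {"rot": [0, 0, 0.95], "xyz": [0.274, -0.1, 0.02], "grip": 0},
  ],
)

```text
clock: 9.75
tool_pos: [0.4215, -0.2796, 0.1262]
eef_rot: [-0.016, 1.0, -0.0, -0.002]
contact_force: [-0.5, 0.4, 0.5]
opening: 1.0
finger_force: 0.0
```

Call:
carry_out(
  plan=[
    {"rot": [0, 0, 0], "xyz": [0, 0, 0], "grip": 0},
    {"rot": [0, 0, 0], "xyz": [0, 0, 0], "grip": 0},
    {"rot": [0, 0, 0], "xyz": [0, 0, 0], "grip": 0},
    {"rot": [0, 0, 0], "xyz": [0, 0, 0], "grip": 0},
    {"rot": [0, 0, 0], "xyz": [0, 0, 0], "grip": 0},
    {"rot": [0, 0, 0], "xyz": [0, 0, 0], "grip": 0},
  ],
)

```text
clock: 10.25
tool_pos: [0.4245, -0.2749, 0.1273]
eef_rot: [-0.022, 1.0, 0.0, -0.0]
contact_force: [0.8, -0.4, 0.1]
opening: 0.999
finger_force: 0.0
```

```bash
python3 -c "
from h import *
go(.4257,-.2745,.014,92)"
```

```text
clk 10.25 pos [ 0.4245 -0.2749  0.1273] F [ 0.8 -0.4  0.1] q7 1.57
xyz [-0.0012  0.0002  0.1133] rot [0.0009 0.     0.009 ] [np.float64(0.01), np.float64(3.13)]
```

Call:
carry_out(
  plan=[
    {"rot": [0, 0, 0], "xyz": [-0.001, 0, 0.01], "grip": 0},
    {"rot": [0, 0, 0], "xyz": [-0.001, 0, 0.035], "grip": 0},
    {"rot": [0, 0, 0], "xyz": [-0.001, 0, 0.065], "grip": 0},
    {"rot": [0, 0, 0], "xyz": [-0.001, 0, 0.09], "grip": 0},
    {"rot": [0, 0, 0], "xyz": [-0.001, 0, 0.105], "grip": 0},
    {"rot": [0, 0, 0], "xyz": [-0.001, 0, 0.112], "grip": 0},
    {"rot": [0, 0, 0], "xyz": [-0.001, 0, 0.1135], "grip": 0},
    {"rot": [0, 0, 0], "xyz": [-0.001, 0, 0.1135], "grip": 60},
  ],
)

```text
clock: 10.92
tool_pos: [0.4251, -0.2758, 0.0136]
eef_rot: [-0.021, 1.0, 0.0, -0.0]
contact_force: [-0.1, -0.5, -0.4]
opening: 0.945
finger_force: 0.0
```

Call:
carry_out(
  plan=[
    {"rot": [0, 0, 0], "xyz": [0, 0, 0], "grip": 90},
    {"rot": [0, 0, 0], "xyz": [0, 0, 0], "grip": 120},
    {"rot": [0, 0, 0], "xyz": [0, 0, 0], "grip": 150},
    {"rot": [0, 0, 0], "xyz": [0, 0, 0], "grip": 180},
    {"rot": [0, 0, 0], "xyz": [0, 0, 0], "grip": 220},
    {"rot": [0, 0, 0], "xyz": [0, 0, 0], "grip": 220},
    {"rot": [0, 0, 0], "xyz": [0, 0, 0], "grip": 220},
    {"rot": [0, 0, 0], "xyz": [0, 0, 0], "grip": 220},
  ],
  squeeze=20,
)

```text
clock: 11.58
tool_pos: [0.4251, -0.2755, 0.014]
eef_rot: [-0.021, 1.0, 0.0, 0.0]
contact_force: [-0.6, 1.5, 2.6]
opening: 0.38
finger_force: 20.0
```

Call:
carry_out(
  plan=[
    {"rot": [0, 0, 0], "xyz": [0, 0, 0], "grip": 220},
    {"rot": [0, 0, 0], "xyz": [0, 0, 0], "grip": 220},
    {"rot": [0, 0, 0], "xyz": [0, 0, 0], "grip": 220},
    {"rot": [0, 0, 0], "xyz": [0, 0, 0], "grip": 220},
    {"rot": [0, 0, 0], "xyz": [0, 0, 0], "grip": 220},
    {"rot": [0, 0, 0], "xyz": [0, 0, 0], "grip": 220},
  ],
)

```text
clock: 12.08
tool_pos: [0.4251, -0.2756, 0.014]
eef_rot: [-0.021, 1.0, 0.0, 0.0]
contact_force: [-0.1, 3.3, 4.5]
opening: 0.379
finger_force: 20.0
```

Call:
carry_out(
  plan=[
    {"rot": [0, 0, 0], "xyz": [0, 0, -0.005], "grip": 220},
    {"rot": [0, 0, 0], "xyz": [0, 0, -0.025], "grip": 220},
    {"rot": [0, 0, 0], "xyz": [0, 0, -0.055], "grip": 220},
    {"rot": [0, 0, 0], "xyz": [0, 0, -0.085], "grip": 220},
    {"rot": [0, 0, 0], "xyz": [0, 0, -0.105], "grip": 220},
    {"rot": [0, 0, 0], "xyz": [0, 0, -0.11], "grip": 220},
    {"rot": [0, 0, 0], "xyz": [0, 0, -0.11], "grip": 220},
    {"rot": [0, 0, 0], "xyz": [0, 0, -0.11], "grip": 220},
  ],
)

```text
clock: 12.75
tool_pos: [0.4244, -0.2766, 0.1231]
eef_rot: [-0.02, 1.0, 0.0, -0.001]
contact_force: [-0.5, 0.3, -2.3]
opening: 0.382
finger_force: 20.0
```

```bash
python3 -c "
from h import *
go(.5962,.3402,.12,146.8)"
```

```text
clk 12.75 pos [ 0.4244 -0.2766  0.1231] F [-0.5  0.3 -2.3] q7 1.55
xyz [-0.1965  0.6094  0.003 ] rot [ 7.000e-04 -1.000e-03 -9.511e-01] [np.float64(0.95), np.float64(2.19)]
```

Call:
carry_out(
  plan=[
    {"rot": [0, 0, 0], "xyz": [-0.004, 0.012, 0], "grip": 220},
    {"rot": [0, 0, 0], "xyz": [-0.011, 0.035, 0], "grip": 220},
    {"rot": [0, 0, 0], "xyz": [-0.021, 0.065, 0], "grip": 220},
    {"rot": [0, 0, 0], "xyz": [-0.032, 0.1, 0], "grip": 220},
    {"rot": [0, 0, 0], "xyz": [-0.044, 0.137, 0], "grip": 220},
    {"rot": [0, 0, 0], "xyz": [-0.056, 0.174, 0], "grip": 220},
    {"rot": [0, 0, 0], "xyz": [-0.068, 0.21, 0], "grip": 220},
    {"rot": [0, 0, 0], "xyz": [-0.08, 0.247, 0], "grip": 220},
  ],
)

```text
clock: 13.42
tool_pos: [0.494, -0.0246, 0.1221]
eef_rot: [-0.021, 1.0, -0.0, -0.002]
contact_force: [0.4, -0.7, -2.1]
opening: 0.378
finger_force: 20.0
```

Call:
carry_out(
  plan=[
    {"rot": [0, 0, 0], "xyz": [-0.012, 0.037, 0], "grip": 220},
    {"rot": [0, 0, 0], "xyz": [-0.024, 0.074, 0], "grip": 220},
    {"rot": [0, 0, 0], "xyz": [-0.036, 0.111, 0], "grip": 220},
    {"rot": [0, 0, 0], "xyz": [-0.048, 0.148, 0], "grip": 220},
    {"rot": [0, 0, 0], "xyz": [-0.06, 0.185, 0], "grip": 220},
    {"rot": [0, 0, 0], "xyz": [-0.072, 0.222, 0], "grip": 220},
    {"rot": [0, 0, 0], "xyz": [-0.081, 0.25, 0], "grip": 220},
    {"rot": [0, 0, 0], "xyz": [-0.087, 0.27, 0], "grip": 220},
  ],
)

```text
clock: 14.08
tool_pos: [0.5698, 0.2514, 0.1217]
eef_rot: [-0.022, 1.0, 0.0, -0.001]
contact_force: [0.2, 0.0, -2.0]
opening: 0.377
finger_force: 20.0
```

Call:
carry_out(
  plan=[
    {"rot": [0, 0, -0.1], "xyz": [-0.005, 0.015, 0], "grip": 220},
    {"rot": [0, 0, -0.22], "xyz": [-0.01, 0.03, 0], "grip": 220},
    {"rot": [0, 0, -0.34], "xyz": [-0.015, 0.045, 0], "grip": 220},
    {"rot": [0, 0, -0.46], "xyz": [-0.019, 0.06, 0], "grip": 220},
    {"rot": [0, 0, -0.58], "xyz": [-0.023, 0.072, 0], "grip": 220},
    {"rot": [0, 0, -0.7], "xyz": [-0.026, 0.082, 0], "grip": 220},
    {"rot": [0, 0, -0.82], "xyz": [-0.028, 0.089, 0], "grip": 220},
    {"rot": [0, 0, -0.94], "xyz": [-0.029, 0.092, 0], "grip": 220},
  ],
)

```text
clock: 14.75
tool_pos: [0.5946, 0.3412, 0.1209]
eef_rot: [-0.474, 0.88, 0.0, -0.002]
contact_force: [-0.0, -0.3, -1.9]
opening: 0.377
finger_force: 20.0
```

Call:
carry_out(
  plan=[
    {"rot": [0, 0, 0], "xyz": [0, 0, 0], "grip": 220},
    {"rot": [0, 0, 0], "xyz": [0, 0, 0], "grip": 220},
    {"rot": [0, 0, 0], "xyz": [0, 0, 0], "grip": 220},
    {"rot": [0, 0, 0], "xyz": [0, 0, 0], "grip": 220},
    {"rot": [0, 0, 0], "xyz": [0, 0, 0], "grip": 220},
    {"rot": [0, 0, 0], "xyz": [0, 0, 0], "grip": 220},
  ],
)

```text
clock: 15.25
tool_pos: [0.5958, 0.3401, 0.124]
eef_rot: [-0.471, 0.882, -0.0, 0.0]
contact_force: [-0.1, -1.0, -2.0]
opening: 0.382
finger_force: 20.0
```

```bash
python3 -c "
from h import *
go(.5962,.3402,.0185,146.8)"
```

```text
clk 15.25 pos [0.5958 0.3401 0.124 ] F [-0.1 -1.  -2. ] q7 1.53
xyz [-0.0003 -0.0002  0.1055] rot [-0.0002 -0.0001 -0.0112] [np.float64(0.01), np.float64(3.13)]
```

Call:
carry_out(
  plan=[
    {"rot": [0, 0, -0.011], "xyz": [0, 0, 0.01], "grip": 220},
    {"rot": [0, 0, -0.011], "xyz": [0, 0, 0.03], "grip": 220},
    {"rot": [0, 0, -0.011], "xyz": [0, 0, 0.05], "grip": 220},
    {"rot": [0, 0, -0.011], "xyz": [0, 0, 0.07], "grip": 220},
    {"rot": [0, 0, -0.011], "xyz": [0, 0, 0.082], "grip": 220},
    {"rot": [0, 0, -0.011], "xyz": [0, 0, 0.085], "grip": 220},
    {"rot": [0, 0, -0.011], "xyz": [0, 0, 0.085], "grip": 220},
    {"rot": [0, 0, -0.011], "xyz": [0, 0, 0.085], "grip": 220},
  ],
)

```text
clock: 15.92
tool_pos: [0.5962, 0.3409, 0.0397]
eef_rot: [-0.476, 0.879, 0.0, 0.001]
contact_force: [0.2, 0.0, -1.7]
opening: 0.373
finger_force: 20.0
```

Call:
carry_out(
  plan=[
    {"rot": [0, 0, 0], "xyz": [0, 0, 0.004], "grip": 220},
    {"rot": [0, 0, 0], "xyz": [0, 0, 0.009], "grip": 220},
    {"rot": [0, 0, 0], "xyz": [0, 0, 0.014], "grip": 220},
    {"rot": [0, 0, 0], "xyz": [0, 0, 0.018], "grip": 220},
    {"rot": [0, 0, 0], "xyz": [0, 0, 0.0195], "grip": 220},
    {"rot": [0, 0, 0], "xyz": [0, 0, 0.02], "grip": 220},
    {"rot": [0, 0, 0], "xyz": [0, 0, 0.02], "grip": 220},
    {"rot": [0, 0, 0], "xyz": [0, 0, 0.02], "grip": 220},
  ],
)

```text
clock: 16.58
tool_pos: [0.5959, 0.3406, 0.0191]
eef_rot: [-0.476, 0.879, 0.0, 0.0]
contact_force: [0.1, 0.9, -2.3]
opening: 0.378
finger_force: 20.0
```

Call:
carry_out(
  plan=[
    {"rot": [0, 0, 0], "xyz": [0, 0, 0.0003], "grip": 220},
    {"rot": [0, 0, 0], "xyz": [0, 0, 0.0006], "grip": 220},
    {"rot": [0, 0, 0], "xyz": [0, 0, 0.0008], "grip": 220},
    {"rot": [0, 0, 0], "xyz": [0, 0, 0.0008], "grip": 220},
    {"rot": [0, 0, 0], "xyz": [0, 0, 0.0008], "grip": 220},
  ],
)

```text
clock: 17.0
tool_pos: [0.5958, 0.3404, 0.0182]
eef_rot: [-0.476, 0.879, 0.0, 0.0]
contact_force: [-0.1, -0.0, -1.9]
opening: 0.378
finger_force: 20.0
```

Nearly touching; a final nudge, then release and retreat.

Call:
carry_out(
  plan=[
    {"rot": [0, 0, 0], "xyz": [0, 0, 0.0003], "grip": 220},
    {"rot": [0, 0, 0], "xyz": [0, 0, 0.0005], "grip": 220},
    {"rot": [0, 0, 0], "xyz": [0, 0, 0.0005], "grip": 220},
    {"rot": [0, 0, 0], "xyz": [0, 0, 0.0005], "grip": 220},
  ],
)

```text
clock: 17.33
tool_pos: [0.5959, 0.3405, 0.0181]
eef_rot: [-0.476, 0.879, 0.0, 0.0]
contact_force: [-2.1, -0.3, 1.9]
opening: 0.379
finger_force: 20.0
```

Call:
carry_out(
  plan=[
    {"rot": [0, 0, 0], "xyz": [0, 0, 0], "grip": 150},
    {"rot": [0, 0, 0], "xyz": [0, 0, 0], "grip": 140},
    {"rot": [0, 0, 0], "xyz": [0, 0, 0], "grip": 125},
    {"rot": [0, 0, 0], "xyz": [0, 0, 0], "grip": 110},
    {"rot": [0, 0, 0], "xyz": [0, 0, 0], "grip": 95},
    {"rot": [0, 0, 0], "xyz": [0, 0, 0], "grip": 80},
    {"rot": [0, 0, 0], "xyz": [0, 0, 0], "grip": 80},
    {"rot": [0, 0, 0], "xyz": [0, 0, 0], "grip": 80},
  ],
)

```text
clock: 18.0
tool_pos: [0.5958, 0.3404, 0.0177]
eef_rot: [-0.476, 0.879, 0.0, 0.0]
contact_force: [-0.3, -0.7, -0.0]
opening: 0.688
finger_force: 0.0
```

Call:
carry_out(
  plan=[
    {"rot": [0, 0, 0], "xyz": [0, 0, -0.005], "grip": 80},
    {"rot": [0, 0, 0], "xyz": [0, 0, -0.02], "grip": 80},
    {"rot": [0, 0, 0], "xyz": [0, 0, -0.05], "grip": 80},
    {"rot": [0, 0, 0], "xyz": [0, 0, -0.085], "grip": 0},
    {"rot": [0, 0, 0], "xyz": [0, 0, -0.11], "grip": 0},
    {"rot": [0, 0, 0], "xyz": [0, 0, -0.12], "grip": 0},
    {"rot": [0, 0, 0], "xyz": [0, 0, -0.12], "grip": 0},
    {"rot": [0, 0, 0], "xyz": [0, 0, -0.12], "grip": 0},
  ],
)

```text
clock: 18.67
tool_pos: [0.5958, 0.3401, 0.1379]
eef_rot: [-0.476, 0.879, -0.0, 0.0]
contact_force: [-0.6, -0.1, -0.3]
opening: 0.998
finger_force: 0.0
```

```bash
python3 -c "
from h import *
go(.4537,.1346,.13,106.6)
im=r.snapshot('side'); cv2.imwrite('pics/side3.png',cv2.resize(im[90:250,120:320,::-1],(800,640))[:600])
"
```

```text
clk 18.67 pos [0.5958 0.3401 0.1379] F [-0.6 -0.1 -0.3] q7 1.55
xyz [0.2497 0.0066 0.0079] rot [-3.000e-04  3.000e-04  7.025e-01] [np.float64(0.7), np.float64(2.44)]
```

View pics/side3.png

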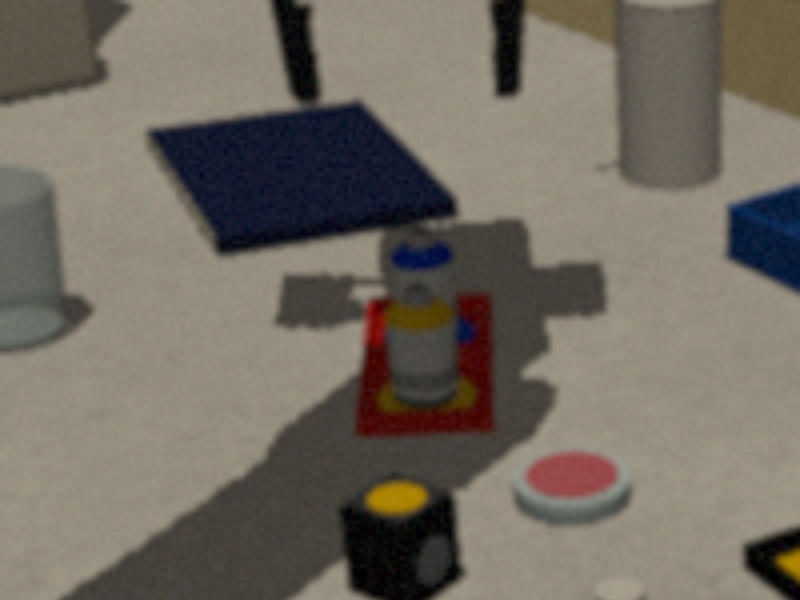

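Call:
carry_out(
  plan=[
    {"rot": [0, 0, 0.05], "xyz": [0.015, 0, 0], "grip": 0},
    {"rot": [0, 0, 0.15], "xyz": [0.045, 0.001, 0], "grip": 0},
    {"rot": [0, 0, 0.26], "xyz": [0.082, 0.002, 0], "grip": 0},
    {"rot": [0, 0, 0.37], "xyz": [0.12, 0.003, 0], "grip": 0},
    {"rot": [0, 0, 0.48], "xyz": [0.158, 0.004, 0], "grip": 0},
    {"rot": [0, 0, 0.58], "xyz": [0.196, 0.005, 0.004], "grip": 0},
    {"rot": [0, 0, 0.67], "xyz": [0.23, 0.006, 0.008], "grip": 0},
    {"rot": [0, 0, 0.702], "xyz": [0.25, 0.0065, 0.008], "grip": 0},
  ],
)

```text
clock: 19.38
tool_pos: [0.4491, 0.1297, 0.1279]
eef_rot: [-0.141, 0.99, -0.002, -0.004]
contact_force: [-0.9, 0.4, -0.6]
opening: 0.997
finger_force: 0.0
```

Call:
carry_out(
  plan=[
    {"rot": [0, 0, 0], "xyz": [0, 0, 0], "grip": 0},
    {"rot": [0, 0, 0], "xyz": [0, 0, 0], "grip": 0},
    {"rot": [0, 0, 0], "xyz": [0, 0, 0], "grip": 0},
    {"rot": [0, 0, 0], "xyz": [0, 0, 0], "grip": 0},
    {"rot": [0, 0, 0], "xyz": [0, 0, 0], "grip": 0},
    {"rot": [0, 0, 0], "xyz": [0, 0, 0], "grip": 0},
  ],
)

```text
clock: 19.88
tool_pos: [0.4541, 0.1355, 0.1295]
eef_rot: [-0.145, 0.989, 0.0, 0.0]
contact_force: [0.5, -0.2, 0.1]
opening: 1.0
finger_force: 0.0
```

```bash
python3 -c "
from h import *
go(.4537,.1346,.014,106.6)"
```

```text
clk 19.88 pos [0.4541 0.1355 0.1295] F [ 0.5 -0.2  0.1] q7 0.98
xyz [ 0.0007 -0.0009  0.1155] rot [0.0009 0.0005 0.0015] [np.float64(0.0), np.float64(3.14)]
```

Call:
carry_out(
  plan=[
    {"rot": [0, 0, 0], "xyz": [0.0005, -0.001, 0.01], "grip": 0},
    {"rot": [0, 0, 0], "xyz": [0.0005, -0.001, 0.035], "grip": 0},
    {"rot": [0, 0, 0], "xyz": [0.0005, -0.001, 0.065], "grip": 0},
    {"rot": [0, 0, 0], "xyz": [0.0005, -0.001, 0.092], "grip": 0},
    {"rot": [0, 0, 0], "xyz": [0.0005, -0.001, 0.107], "grip": 0},
    {"rot": [0, 0, 0], "xyz": [0.0005, -0.001, 0.114], "grip": 0},
    {"rot": [0, 0, 0], "xyz": [0.0005, -0.001, 0.1155], "grip": 0},
    {"rot": [0, 0, 0], "xyz": [0.0005, -0.001, 0.1155], "grip": 60},
  ],
)

```text
clock: 20.55
tool_pos: [0.4535, 0.1339, 0.0142]
eef_rot: [-0.145, 0.989, 0.0, -0.0]
contact_force: [0.7, -0.0, 0.2]
opening: 0.946
finger_force: 0.0
```

Call:
carry_out(
  plan=[
    {"rot": [0, 0, 0], "xyz": [0, 0, 0], "grip": 90},
    {"rot": [0, 0, 0], "xyz": [0, 0, 0], "grip": 120},
    {"rot": [0, 0, 0], "xyz": [0, 0, 0], "grip": 135},
    {"rot": [0, 0, 0], "xyz": [0, 0, 0], "grip": 150},
    {"rot": [0, 0, 0], "xyz": [0, 0, 0], "grip": 170},
    {"rot": [0, 0, 0], "xyz": [0, 0, 0], "grip": 200},
    {"rot": [0, 0, 0], "xyz": [0, 0, 0], "grip": 200},
    {"rot": [0, 0, 0], "xyz": [0, 0, 0], "grip": 200},
  ],
  squeeze=15,
)

```text
clock: 21.22
tool_pos: [0.4535, 0.1337, 0.0143]
eef_rot: [-0.145, 0.989, 0.0, 0.0]
contact_force: [0.3, 0.2, 2.6]
opening: 0.407
finger_force: 15.0
```

Call:
carry_out(
  plan=[
    {"rot": [0, 0, 0], "xyz": [0, 0, 0], "grip": 200},
    {"rot": [0, 0, 0], "xyz": [0, 0, 0], "grip": 200},
    {"rot": [0, 0, 0], "xyz": [0, 0, 0], "grip": 200},
    {"rot": [0, 0, 0], "xyz": [0, 0, 0], "grip": 200},
    {"rot": [0, 0, 0], "xyz": [0, 0, 0], "grip": 200},
    {"rot": [0, 0, 0], "xyz": [0, 0, 0], "grip": 200},
  ],
)

```text
clock: 21.72
tool_pos: [0.4535, 0.1337, 0.0143]
eef_rot: [-0.145, 0.989, 0.0, 0.0]
contact_force: [0.5, 1.9, 4.6]
opening: 0.403
finger_force: 15.0
```

Call:
carry_out(
  plan=[
    {"rot": [0, 0, 0], "xyz": [0, 0, -0.005], "grip": 200},
    {"rot": [0, 0, 0], "xyz": [0, 0, -0.025], "grip": 200},
    {"rot": [0, 0, 0], "xyz": [0, 0, -0.055], "grip": 200},
    {"rot": [0, 0, 0], "xyz": [0, 0, -0.085], "grip": 200},
    {"rot": [0, 0, 0], "xyz": [0, 0, -0.105], "grip": 200},
    {"rot": [0, 0, 0], "xyz": [0, 0, -0.11], "grip": 200},
    {"rot": [0, 0, 0], "xyz": [0, 0, -0.11], "grip": 200},
    {"rot": [0, 0, 0], "xyz": [0, 0, -0.11], "grip": 200},
  ],
)

```text
clock: 22.38
tool_pos: [0.4532, 0.1331, 0.1237]
eef_rot: [-0.144, 0.99, -0.0, -0.0]
contact_force: [0.3, 0.2, -1.3]
opening: 0.406
finger_force: 15.0
```

```bash
python3 -c "
from h import *
go(.6083,.0156,.12,84.4)"
```

```text
clk 22.38 pos [0.4532 0.1331 0.1237] F [ 0.3  0.2 -1.3] q7 0.94
xyz [-0.1151 -0.1569  0.0037] rot [-2.000e-04 -6.000e-04  3.875e-01] [np.float64(0.39), np.float64(2.75)]
```

Call:
carry_out(
  plan=[
    {"rot": [0, 0, 0.04], "xyz": [-0.01, -0.0135, 0], "grip": 200},
    {"rot": [0, 0, 0.1], "xyz": [-0.028, -0.038, 0], "grip": 200},
    {"rot": [0, 0, 0.17], "xyz": [-0.05, -0.068, 0], "grip": 200},
    {"rot": [0, 0, 0.24], "xyz": [-0.072, -0.098, 0], "grip": 200},
    {"rot": [0, 0, 0.31], "xyz": [-0.092, -0.125, 0], "grip": 200},
    {"rot": [0, 0, 0.36], "xyz": [-0.107, -0.146, 0], "grip": 200},
    {"rot": [0, 0, 0.387], "xyz": [-0.115, -0.157, 0], "grip": 200},
    {"rot": [0, 0, 0.387], "xyz": [-0.115, -0.157, 0], "grip": 200},
  ],
)

```text
clock: 23.05
tool_pos: [0.61, 0.0123, 0.1217]
eef_rot: [0.051, 0.999, -0.001, -0.0]
contact_force: [-0.3, 0.1, -0.5]
opening: 0.411
finger_force: 15.0
```

Call:
carry_out(
  plan=[
    {"rot": [0, 0, 0], "xyz": [0, 0, 0.01], "grip": 200},
    {"rot": [0, 0, 0], "xyz": [0, 0, 0.03], "grip": 200},
    {"rot": [0, 0, 0], "xyz": [0, 0, 0.05], "grip": 200},
    {"rot": [0, 0, 0], "xyz": [0, 0, 0.07], "grip": 200},
    {"rot": [0, 0, 0], "xyz": [0, 0, 0.08], "grip": 200},
    {"rot": [0, 0, 0], "xyz": [0, 0, 0.08], "grip": 200},
    {"rot": [0, 0, 0], "xyz": [0, 0, 0.08], "grip": 200},
    {"rot": [0, 0, 0], "xyz": [0, 0, 0.08], "grip": 200},
  ],
)

```text
clock: 23.72
tool_pos: [0.6087, 0.0168, 0.0447]
eef_rot: [0.048, 0.999, 0.0, 0.0]
contact_force: [0.2, -0.6, -1.3]
opening: 0.407
finger_force: 15.0
```

```bash
python3 -c "
from h import *
go(.6083,.0154,.0188,84.4)"
```

```text
clk 23.72 pos [0.6087 0.0168 0.0447] F [ 0.2 -0.6 -1.3] q7 0.99
xyz [ 0.0002 -0.0015  0.0259] rot [0.0007 0.0005 0.0021] [np.float64(0.0), np.float64(3.14)]
```

Call:
carry_out(
  plan=[
    {"rot": [0, 0, 0], "xyz": [0, -0.0015, 0.005], "grip": 200},
    {"rot": [0, 0, 0], "xyz": [0, -0.0015, 0.012], "grip": 200},
    {"rot": [0, 0, 0], "xyz": [0, -0.0015, 0.018], "grip": 200},
    {"rot": [0, 0, 0], "xyz": [0, -0.0015, 0.022], "grip": 200},
    {"rot": [0, 0, 0], "xyz": [0, -0.0015, 0.0245], "grip": 200},
    {"rot": [0, 0, 0], "xyz": [0, -0.0015, 0.0255], "grip": 200},
    {"rot": [0, 0, 0], "xyz": [0, -0.0015, 0.0255], "grip": 200},
    {"rot": [0, 0, 0], "xyz": [0, -0.0015, 0.0255], "grip": 200},
  ],
)

```text
clock: 24.38
tool_pos: [0.6085, 0.0146, 0.0186]
eef_rot: [0.048, 0.999, 0.0, 0.0]
contact_force: [-1.1, 0.3, -1.5]
opening: 0.412
finger_force: 15.0
```

Call:
carry_out(
  plan=[
    {"rot": [0, 0, 0], "xyz": [0, 0, 0.0003], "grip": 200},
    {"rot": [0, 0, 0], "xyz": [0, 0, 0.0006], "grip": 200},
    {"rot": [0, 0, 0], "xyz": [0, 0, 0.0009], "grip": 200},
    {"rot": [0, 0, 0], "xyz": [0, 0, 0.0009], "grip": 200},
    {"rot": [0, 0, 0], "xyz": [0, 0, 0.0009], "grip": 200},
  ],
)

```text
clock: 24.8
tool_pos: [0.6086, 0.0146, 0.0183]
eef_rot: [0.048, 0.999, 0.0, 0.0]
contact_force: [-1.1, 0.2, 5.9]
opening: 0.405
finger_force: 15.0
```

Call:
carry_out(
  plan=[
    {"rot": [0, 0, 0], "xyz": [0, 0, -0.0004], "grip": 145},
    {"rot": [0, 0, 0], "xyz": [0, 0, -0.0004], "grip": 135},
    {"rot": [0, 0, 0], "xyz": [0, 0, -0.0004], "grip": 120},
    {"rot": [0, 0, 0], "xyz": [0, 0, -0.0004], "grip": 105},
    {"rot": [0, 0, 0], "xyz": [0, 0, -0.0004], "grip": 90},
    {"rot": [0, 0, 0], "xyz": [0, 0, -0.0004], "grip": 75},
    {"rot": [0, 0, 0], "xyz": [0, 0, -0.0004], "grip": 75},
    {"rot": [0, 0, 0], "xyz": [0, 0, -0.0004], "grip": 75},
  ],
)

```text
clock: 25.47
tool_pos: [0.6084, 0.0146, 0.0181]
eef_rot: [0.048, 0.999, 0.0, -0.0]
contact_force: [-0.2, 0.0, -0.2]
opening: 0.707
finger_force: 0.0
```

Call:
carry_out(
  plan=[
    {"rot": [0, 0, 0], "xyz": [0, 0, -0.005], "grip": 75},
    {"rot": [0, 0, 0], "xyz": [0, 0, -0.02], "grip": 75},
    {"rot": [0, 0, 0], "xyz": [0, 0, -0.05], "grip": 75},
    {"rot": [0, 0, 0], "xyz": [0, 0, -0.085], "grip": 0},
    {"rot": [0, 0, 0], "xyz": [0, 0, -0.11], "grip": 0},
    {"rot": [0, 0, 0], "xyz": [0, 0, -0.12], "grip": 0},
    {"rot": [0, 0, 0], "xyz": [0, 0, -0.12], "grip": 0},
    {"rot": [0, 0, 0], "xyz": [0, 0, -0.12], "grip": 0},
  ],
)

```text
clock: 26.13
tool_pos: [0.6081, 0.0143, 0.1378]
eef_rot: [0.048, 0.999, -0.0, -0.0]
contact_force: [0.1, 0.8, -0.2]
opening: 1.001
finger_force: 0.0
```

```bash
python3 -c "
from h import *
go(.4235,-.1156,.13,62)"
```

```text
clk 26.13 pos [0.6081 0.0143 0.1378] F [ 0.1  0.8 -0.2] q7 1.04
xyz [ 0.1712 -0.1471  0.0079] rot [-1.000e-04 -3.000e-04  3.917e-01] [np.float64(0.39), np.float64(2.75)]
```

Call:
carry_out(
  plan=[
    {"rot": [0, 0, 0.04], "xyz": [0.012, -0.01, 0], "grip": 0},
    {"rot": [0, 0, 0.1], "xyz": [0.036, -0.031, 0], "grip": 0},
    {"rot": [0, 0, 0.17], "xyz": [0.064, -0.055, 0], "grip": 0},
    {"rot": [0, 0, 0.24], "xyz": [0.092, -0.079, 0], "grip": 0},
    {"rot": [0, 0, 0.31], "xyz": [0.12, -0.103, 0], "grip": 0},
    {"rot": [0, 0, 0.36], "xyz": [0.146, -0.125, 0.004], "grip": 0},
    {"rot": [0, 0, 0.392], "xyz": [0.164, -0.141, 0.008], "grip": 0},
    {"rot": [0, 0, 0.392], "xyz": [0.171, -0.147, 0.008], "grip": 0},
  ],
)

```text
clock: 26.8
tool_pos: [0.4181, -0.1175, 0.1283]
eef_rot: [0.244, 0.97, -0.002, -0.004]
contact_force: [-0.1, -0.4, -0.0]
opening: 0.999
finger_force: 0.0
```

Call:
carry_out(
  plan=[
    {"rot": [0, 0, 0], "xyz": [0, 0, 0], "grip": 0},
    {"rot": [0, 0, 0], "xyz": [0, 0, 0], "grip": 0},
    {"rot": [0, 0, 0], "xyz": [0, 0, 0], "grip": 0},
    {"rot": [0, 0, 0], "xyz": [0, 0, 0], "grip": 0},
    {"rot": [0, 0, 0], "xyz": [0, 0, 0], "grip": 0},
    {"rot": [0, 0, 0], "xyz": [0, 0, 0], "grip": 0},
  ],
)

```text
clock: 27.3
tool_pos: [0.4249, -0.1146, 0.1301]
eef_rot: [0.241, 0.97, 0.0, 0.0]
contact_force: [0.0, -0.4, -0.1]
opening: 0.999
finger_force: 0.0
```

```bash
python3 -c "
from h import *
go(.4235,-.1156,.014,62)"
```

```text
clk 27.3 pos [ 0.4249 -0.1146  0.1301] F [ 0.  -0.4 -0.1] q7 0.87
xyz [ 0.0008 -0.0016  0.1161] rot [0.0009 0.0005 0.0013] [np.float64(0.0), np.float64(3.14)]
```

Call:
carry_out(
  plan=[
    {"rot": [0, 0, 0], "xyz": [0.001, -0.0015, 0.01], "grip": 0},
    {"rot": [0, 0, 0], "xyz": [0.001, -0.0015, 0.035], "grip": 0},
    {"rot": [0, 0, 0], "xyz": [0.001, -0.0015, 0.065], "grip": 0},
    {"rot": [0, 0, 0], "xyz": [0.001, -0.0015, 0.092], "grip": 0},
    {"rot": [0, 0, 0], "xyz": [0.001, -0.0015, 0.107], "grip": 0},
    {"rot": [0, 0, 0], "xyz": [0.001, -0.0015, 0.114], "grip": 0},
    {"rot": [0, 0, 0], "xyz": [0.001, -0.0015, 0.116], "grip": 0},
    {"rot": [0, 0, 0], "xyz": [0.001, -0.0015, 0.116], "grip": 60},
  ],
)

```text
clock: 27.97
tool_pos: [0.4138, -0.1169, 0.0248]
eef_rot: [0.24, 0.971, -0.005, -0.016]
contact_force: [-0.9, 0.7, -0.6]
opening: 0.952
finger_force: 0.0
```

Call:
carry_out(
  plan=[
    {"rot": [0, 0, 0], "xyz": [0, 0, 0], "grip": 90},
    {"rot": [0, 0, 0], "xyz": [0, 0, 0], "grip": 120},
    {"rot": [0, 0, 0], "xyz": [0, 0, 0], "grip": 135},
    {"rot": [0, 0, 0], "xyz": [0, 0, 0], "grip": 150},
    {"rot": [0, 0, 0], "xyz": [0, 0, 0], "grip": 170},
    {"rot": [0, 0, 0], "xyz": [0, 0, 0], "grip": 200},
    {"rot": [0, 0, 0], "xyz": [0, 0, 0], "grip": 200},
    {"rot": [0, 0, 0], "xyz": [0, 0, 0], "grip": 200},
  ],
  squeeze=15,
)

```text
clock: 28.63
tool_pos: [0.4137, -0.1168, 0.0255]
eef_rot: [0.24, 0.971, -0.004, -0.016]
contact_force: [-0.6, 1.5, 2.2]
opening: 0.408
finger_force: 14.9
```

Call:
carry_out(
  plan=[
    {"rot": [0, 0, 0], "xyz": [0, 0, 0], "grip": 200},
    {"rot": [0, 0, 0], "xyz": [0, 0, 0], "grip": 200},
    {"rot": [0, 0, 0], "xyz": [0, 0, 0], "grip": 200},
    {"rot": [0, 0, 0], "xyz": [0, 0, 0], "grip": 200},
    {"rot": [0, 0, 0], "xyz": [0, 0, 0], "grip": 200},
    {"rot": [0, 0, 0], "xyz": [0, 0, 0], "grip": 200},
  ],
)

```text
clock: 29.13
tool_pos: [0.4137, -0.1168, 0.0255]
eef_rot: [0.24, 0.971, -0.004, -0.016]
contact_force: [0.7, 0.8, 5.1]
opening: 0.406
finger_force: 15.0
```

Call:
carry_out(
  plan=[
    {"rot": [0, 0, 0], "xyz": [0, 0, -0.005], "grip": 200},
    {"rot": [0, 0, 0], "xyz": [0, 0, -0.025], "grip": 200},
    {"rot": [0, 0, 0], "xyz": [0, 0, -0.055], "grip": 200},
    {"rot": [0, 0, 0], "xyz": [0, 0, -0.085], "grip": 200},
    {"rot": [0, 0, 0], "xyz": [0, 0, -0.105], "grip": 200},
    {"rot": [0, 0, 0], "xyz": [0, 0, -0.11], "grip": 200},
    {"rot": [0, 0, 0], "xyz": [0, 0, -0.11], "grip": 200},
    {"rot": [0, 0, 0], "xyz": [0, 0, -0.11], "grip": 200},
  ],
)

```text
clock: 29.8
tool_pos: [0.4163, -0.1176, 0.1345]
eef_rot: [0.241, 0.97, -0.005, -0.017]
contact_force: [-0.1, -0.1, -1.3]
opening: 0.406
finger_force: 14.9
```

```bash
python3 -c "
from h import *
go(.6841,.008,.12,84.4)"
```

```text
clk 29.8 pos [ 0.4163 -0.1176  0.1345] F [-0.1 -0.1 -1.3] q7 0.38
xyz [-0.1782  0.2365  0.0048] rot [-0.0122 -0.0334 -0.3889] [np.float64(0.39), np.float64(2.75)]
```

The last grasp stopped short: it is near the inner reach limit, so the tool tilted about 2° and ended 12 mm high and 10 mm off centre. The cube is held; I'll check how it hangs.

```bash
cat >> h.py <<'E'
def place(Pg,Rg,obj,dst,yaw):
    """object centre obj grasped with tool pose Pg,Rg; print move to bring it over dst (same tilt), finger yaw deg"""
    s=r.get_state(); C=R.from_quat(s['eef_rot']); Rg=R.from_quat(Rg)
    y=Rg.apply([0,1,0]); d=np.radians(yaw)-np.arctan2(y[1],y[0]); d=(d+np.pi/2)%np.pi-np.pi/2
    W=R.from_euler('z',d); T=np.array(dst)+W.apply(np.array(Pg)-obj)
    print('clk',s['clock'],'pos',s['tool_pos'].round(4),'F',s['contact_force'].round(1),'target',T.round(4))
    print('xyz',C.inv().apply(T-s['tool_pos']).round(4),'rot',(C.inv()*W*Rg).as_rotvec().round(4))
E
python3 - <<'E'
from h import *
g=([.4137,-.1168,.0255],[.24,.971,-.004,-.016],np.array([.4235,-.1156,0]))
place(*g,[.6841,.008,.1],84.4)
print(r.get_state()['q'].round(3))
im=r.snapshot('side'); cv2.imwrite('pics/side4.png',cv2.resize(im[120:320,180:430,::-1],(750,600),interpolation=2))
E
```

```text
clk 29.8 pos [ 0.4163 -0.1176  0.1345] F [-0.1 -0.1 -1.3] target [0.6755 0.0032 0.1255]
xyz [-0.1727  0.2281 -0.0004] rot [ 0.0087 -0.0076 -0.3885]
[ 0.531  0.712 -0.589  2.182  0.823  0.524  0.382]
```

View pics/side4.png

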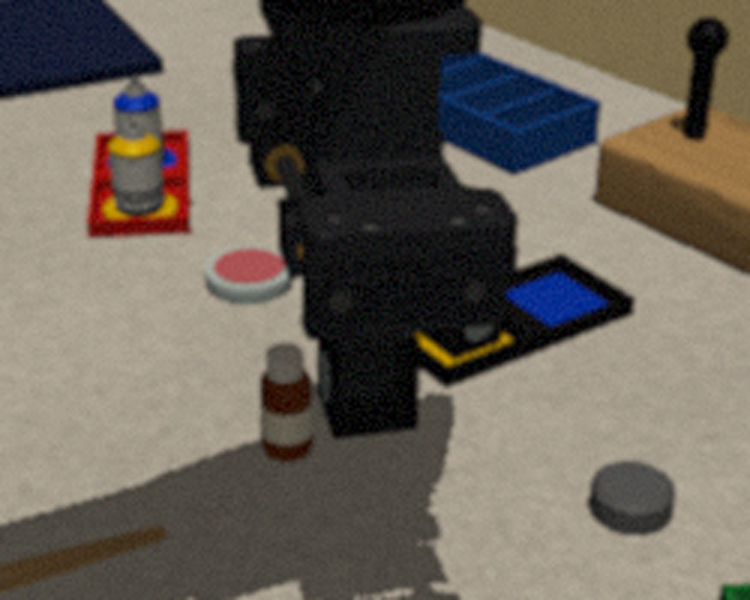

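Call:
carry_out(
  plan=[
    {"rot": [0, 0, -0.03], "xyz": [-0.008, 0.01, 0], "grip": 200},
    {"rot": [0, 0, -0.08], "xyz": [-0.023, 0.03, 0], "grip": 200},
    {"rot": [0, 0, -0.13], "xyz": [-0.042, 0.055, 0], "grip": 200},
    {"rot": [0, 0, -0.18], "xyz": [-0.061, 0.08, 0], "grip": 200},
    {"rot": [0, 0, -0.23], "xyz": [-0.08, 0.105, 0], "grip": 200},
    {"rot": [0, 0, -0.28], "xyz": [-0.099, 0.13, 0], "grip": 200},
    {"rot": [0, 0, -0.32], "xyz": [-0.115, 0.15, 0], "grip": 200},
    {"rot": [0, 0, -0.34], "xyz": [-0.125, 0.165, 0], "grip": 200},
  ],
)

```text
clock: 30.52
tool_pos: [0.6058, -0.0281, 0.1263]
eef_rot: [0.071, 0.997, -0.002, -0.018]
contact_force: [-0.2, -0.4, -0.7]
opening: 0.404
finger_force: 14.9
```

Call:
carry_out(
  plan=[
    {"rot": [0, 0, 0], "xyz": [0, 0, 0], "grip": 200},
    {"rot": [0, 0, 0], "xyz": [0, 0, 0], "grip": 200},
    {"rot": [0, 0, 0], "xyz": [0, 0, 0], "grip": 200},
    {"rot": [0, 0, 0], "xyz": [0, 0, 0], "grip": 200},
    {"rot": [0, 0, 0], "xyz": [0, 0, 0], "grip": 200},
  ],
)

```text
clock: 30.93
tool_pos: [0.6033, -0.0306, 0.1284]
eef_rot: [0.073, 0.997, -0.003, -0.018]
contact_force: [-0.7, 0.5, -0.6]
opening: 0.41
finger_force: 14.9
```

Run:
```python
from h import *
g=([.4137,-.1168,.0255],[.24,.971,-.004,-.016],np.array([.4235,-.1156,0]))
place(*g,[.6841,.008,.1],84.4)
im=r.snapshot('side'); cv2.imwrite('pics/side5.png',cv2.resize(im[120:280,280:480,::-1],(750,600),interpolation=2))
```

```text
clk 30.9333 pos [ 0.6033 -0.0306  0.1284] F [-0.7  0.5 -0.6] target [0.6755 0.0032 0.1255]
xyz [-0.0665  0.044   0.0002] rot [ 0.0091 -0.0061 -0.0483]
```

View pics/side5.png

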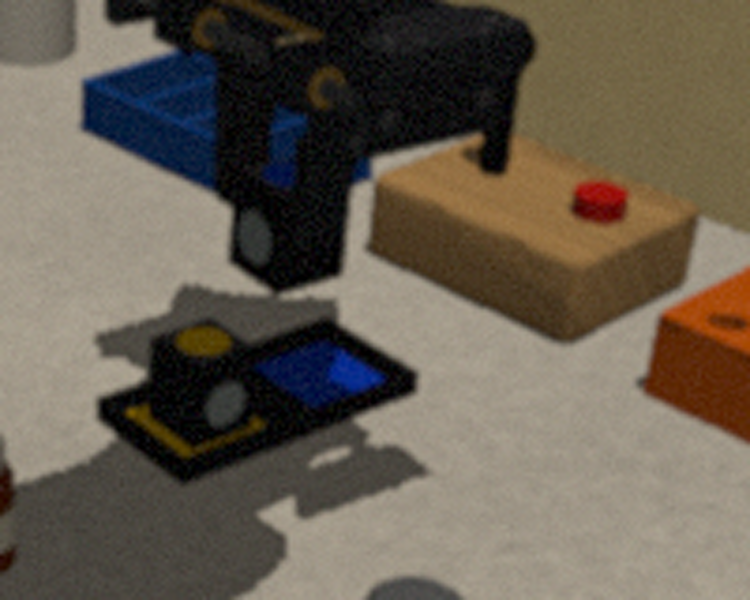

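Call:
carry_out(
  plan=[
    {"rot": [0.003, -0.002, -0.015], "xyz": [-0.012, 0.008, 0], "grip": 200},
    {"rot": [0.006, -0.004, -0.03], "xyz": [-0.03, 0.02, 0], "grip": 200},
    {"rot": [0.009, -0.006, -0.045], "xyz": [-0.048, 0.032, 0], "grip": 200},
    {"rot": [0.009, -0.006, -0.048], "xyz": [-0.06, 0.04, 0], "grip": 200},
    {"rot": [0.009, -0.006, -0.048], "xyz": [-0.0665, 0.044, 0], "grip": 200},
    {"rot": [0.009, -0.006, -0.048], "xyz": [-0.0665, 0.044, 0], "grip": 200},
    {"rot": [0.009, -0.006, -0.048], "xyz": [-0.0665, 0.044, 0], "grip": 200},
  ],
)

```text
clock: 31.57
tool_pos: [0.6759, 0.0038, 0.1261]
eef_rot: [0.049, 0.999, -0.007, -0.015]
contact_force: [-0.3, -0.7, -1.4]
opening: 0.406
finger_force: 14.9
```

Call:
carry_out(
  plan=[
    {"rot": [0, 0, 0], "xyz": [0, 0, 0.01], "grip": 200},
    {"rot": [0, 0, 0], "xyz": [0, 0, 0.03], "grip": 200},
    {"rot": [0, 0, 0], "xyz": [0, 0, 0.05], "grip": 200},
    {"rot": [0, 0, 0], "xyz": [0, 0, 0.062], "grip": 200},
    {"rot": [0, 0, 0], "xyz": [0, 0, 0.065], "grip": 200},
    {"rot": [0, 0, 0], "xyz": [0, 0, 0.065], "grip": 200},
    {"rot": [0, 0, 0], "xyz": [0, 0, 0.065], "grip": 200},
    {"rot": [0, 0, 0], "xyz": [0, 0, 0.065], "grip": 200},
  ],
)

```text
clock: 32.23
tool_pos: [0.6755, 0.0039, 0.0625]
eef_rot: [0.049, 0.999, -0.006, -0.013]
contact_force: [0.4, -0.4, -0.5]
opening: 0.408
finger_force: 14.9
```

Run:
```python
from h import *
g=([.4137,-.1168,.0255],[.24,.971,-.004,-.016],np.array([.4235,-.1156,0]))
place(*g,[.6841,.008,.004],84.4)
im=r.snapshot('side'); cv2.imwrite('pics/side6.png',cv2.resize(im[150:270,300:450,::-1],(750,600),interpolation=2))
```

```text
clk 32.2333 pos [0.6755 0.0039 0.0625] F [ 0.4 -0.4 -0.5] target [0.6755 0.0032 0.0295]
xyz [-0.0009 -0.0003  0.033 ] rot [0.0023 0.0032 0.0001]
```

View pics/side6.png

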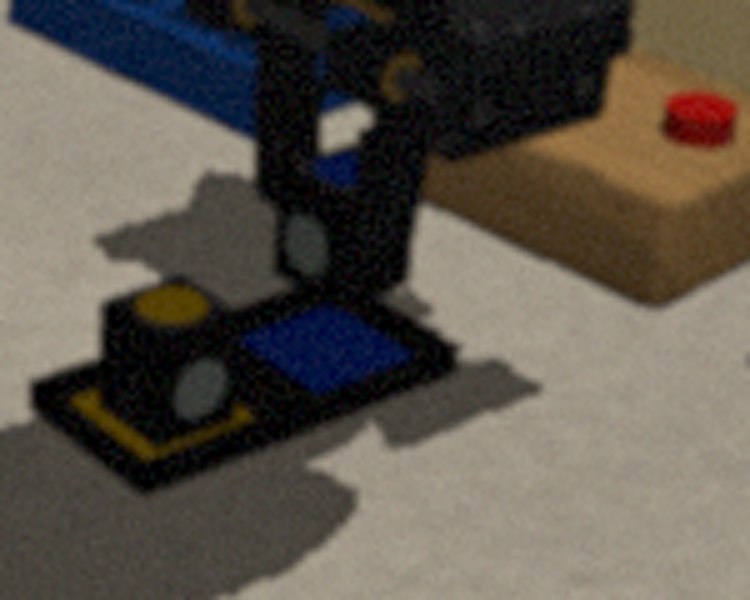

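Call:
carry_out(
  plan=[
    {"rot": [0.002, 0.003, 0], "xyz": [0, 0, 0.006], "grip": 200},
    {"rot": [0.002, 0.003, 0], "xyz": [-0.0005, 0, 0.014], "grip": 200},
    {"rot": [0.002, 0.003, 0], "xyz": [-0.0005, 0, 0.022], "grip": 200},
    {"rot": [0.002, 0.003, 0], "xyz": [-0.0005, 0, 0.028], "grip": 200},
    {"rot": [0.002, 0.003, 0], "xyz": [-0.0005, 0, 0.031], "grip": 200},
    {"rot": [0.002, 0.003, 0], "xyz": [-0.0005, 0, 0.0315], "grip": 200},
    {"rot": [0.002, 0.003, 0], "xyz": [-0.0005, 0, 0.0315], "grip": 200},
    {"rot": [0.002, 0.003, 0], "xyz": [-0.0005, 0, 0.0315], "grip": 200},
  ],
)

```text
clock: 32.95
tool_pos: [0.6737, 0.0032, 0.0296]
eef_rot: [0.049, 0.999, -0.007, -0.016]
contact_force: [-2.4, -0.2, 1.4]
opening: 0.407
finger_force: 14.9
```

Call:
carry_out(
  plan=[
    {"rot": [0, 0, 0], "xyz": [0, 0, 0.0004], "grip": 200},
    {"rot": [0, 0, 0], "xyz": [0, 0, 0.0008], "grip": 200},
    {"rot": [0, 0, 0], "xyz": [0, 0, 0.0012], "grip": 200},
    {"rot": [0, 0, 0], "xyz": [0, 0, 0.0012], "grip": 200},
    {"rot": [0, 0, 0], "xyz": [0, 0, 0.0012], "grip": 200},
  ],
)

```text
clock: 33.37
tool_pos: [0.6738, 0.0032, 0.0295]
eef_rot: [0.049, 0.999, -0.008, -0.016]
contact_force: [-4.9, -1.9, 9.6]
opening: 0.407
finger_force: 14.9
```

Call:
carry_out(
  plan=[
    {"rot": [0, 0, 0], "xyz": [0, 0, 0.0003], "grip": 200},
    {"rot": [0, 0, 0], "xyz": [0, 0, 0.0005], "grip": 200},
    {"rot": [0, 0, 0], "xyz": [0, 0, 0.0005], "grip": 200},
    {"rot": [0, 0, 0], "xyz": [0, 0, 0.0005], "grip": 200},
  ],
)

```text
clock: 33.7
tool_pos: [0.6738, 0.0031, 0.0295]
eef_rot: [0.049, 0.999, -0.008, -0.016]
contact_force: [-6.5, -2.0, 11.2]
opening: 0.406
finger_force: 15.0
```

Run:
```python
from h import *
g=([.4137,-.1168,.0255],[.24,.971,-.004,-.016],np.array([.4235,-.1156,0]))
place(*g,[.6841,.008,.004],84.4)
```

```text
clk 33.7 pos [0.6738 0.0031 0.0295] F [-6.5 -2.  11.2] target [0.6755 0.0032 0.0295]
xyz [-0.0017  0.0002 -0.0001] rot [-0.0014 -0.0025  0.0003]
```

Call:
carry_out(
  plan=[
    {"rot": [0, 0, 0], "xyz": [0, 0, -0.0006], "grip": 200},
    {"rot": [0, 0, 0], "xyz": [0, 0, -0.001], "grip": 200},
    {"rot": [0, 0, 0], "xyz": [0, 0, -0.001], "grip": 145},
    {"rot": [0, 0, 0], "xyz": [0, 0, -0.001], "grip": 130},
    {"rot": [0, 0, 0], "xyz": [0, 0, -0.001], "grip": 110},
    {"rot": [0, 0, 0], "xyz": [0, 0, -0.001], "grip": 90},
    {"rot": [0, 0, 0], "xyz": [0, 0, -0.001], "grip": 75},
    {"rot": [0, 0, 0], "xyz": [0, 0, -0.001], "grip": 75},
  ],
)

```text
clock: 34.37
tool_pos: [0.6744, 0.0033, 0.029]
eef_rot: [0.049, 0.999, -0.007, -0.016]
contact_force: [-0.7, 0.1, 0.4]
opening: 0.706
finger_force: 0.0
```

Call:
carry_out(
  plan=[
    {"rot": [0, 0, 0], "xyz": [0, 0, -0.005], "grip": 75},
    {"rot": [0, 0, 0], "xyz": [0, 0, -0.02], "grip": 75},
    {"rot": [0, 0, 0], "xyz": [0, 0, -0.05], "grip": 75},
    {"rot": [0, 0, 0], "xyz": [0, 0, -0.08], "grip": 0},
    {"rot": [0, 0, 0], "xyz": [0, 0, -0.1], "grip": 0},
    {"rot": [0, 0, 0], "xyz": [0, 0, -0.11], "grip": 0},
    {"rot": [0, 0, 0], "xyz": [0, 0, -0.11], "grip": 0},
    {"rot": [0, 0, 0], "xyz": [0, 0, -0.11], "grip": 0},
  ],
)

```text
clock: 35.03
tool_pos: [0.6778, 0.0045, 0.1393]
eef_rot: [0.049, 0.999, -0.007, -0.016]
contact_force: [0.6, 0.1, -0.9]
opening: 0.999
finger_force: 0.0
```

```bash
python3 -c "
from h import *
go(.4679,-.0027,.13,84.4); print(r.get_state()['q'].round(3))"
```

```text
clk 35.03 pos [0.6778 0.0045 0.1393] F [ 0.6  0.1 -0.9] q7 0.84
xyz [ 0.2078 -0.0274  0.0161] rot [-0.0163 -0.0304  0.0001] [np.float64(0.03), np.float64(3.14)]
[ 0.273  0.983 -0.751  1.421  0.717  1.059  0.841]
```

Call:
carry_out(
  plan=[
    {"rot": [-0.008, -0.015, 0], "xyz": [0.015, -0.002, 0.001], "grip": 0},
    {"rot": [-0.016, -0.03, 0], "xyz": [0.045, -0.006, 0.003], "grip": 0},
    {"rot": [-0.016, -0.03, 0], "xyz": [0.08, -0.01, 0.006], "grip": 0},
    {"rot": [-0.016, -0.03, 0], "xyz": [0.117, -0.015, 0.009], "grip": 0},
    {"rot": [-0.016, -0.03, 0], "xyz": [0.153, -0.02, 0.012], "grip": 0},
    {"rot": [-0.016, -0.03, 0], "xyz": [0.183, -0.024, 0.014], "grip": 0},
    {"rot": [-0.016, -0.03, 0], "xyz": [0.203, -0.027, 0.016], "grip": 0},
    {"rot": [-0.016, -0.03, 0], "xyz": [0.208, -0.0275, 0.016], "grip": 0},
  ],
)

```text
clock: 35.7
tool_pos: [0.4621, -0.004, 0.1286]
eef_rot: [0.048, 0.999, -0.001, -0.004]
contact_force: [-0.1, 0.7, 0.7]
opening: 0.998
finger_force: 0.0
```

Call:
carry_out(
  plan=[
    {"rot": [0, 0, 0], "xyz": [0, 0, 0], "grip": 0},
    {"rot": [0, 0, 0], "xyz": [0, 0, 0], "grip": 0},
    {"rot": [0, 0, 0], "xyz": [0, 0, 0], "grip": 0},
    {"rot": [0, 0, 0], "xyz": [0, 0, 0], "grip": 0},
    {"rot": [0, 0, 0], "xyz": [0, 0, 0], "grip": 0},
    {"rot": [0, 0, 0], "xyz": [0, 0, 0], "grip": 0},
  ],
)

```text
clock: 36.2
tool_pos: [0.4684, -0.0024, 0.1298]
eef_rot: [0.049, 0.999, 0.0, -0.0]
contact_force: [-0.4, 0.9, -0.3]
opening: 1.003
finger_force: 0.0
```

```bash
python3 -c "
from h import *
go(.4679,-.0027,.015,84.4); print(r.get_state()['q'].round(3))
im=r.snapshot('side'); cv2.imwrite('pics/side7.png',cv2.resize(im[120:280,230:430,::-1],(750,600),interpolation=2))"
```

```text
clk 36.2 pos [ 0.4684 -0.0024  0.1298] F [-0.4  0.9 -0.3] q7 0.46
xyz [ 0.0005 -0.0004  0.1148] rot [ 0.0006 -0.0004 -0.0004] [np.float64(0.0), np.float64(3.14)]
[ 0.323  0.762 -0.68   2.112  0.899  0.586  0.457]
```

View pics/side7.png

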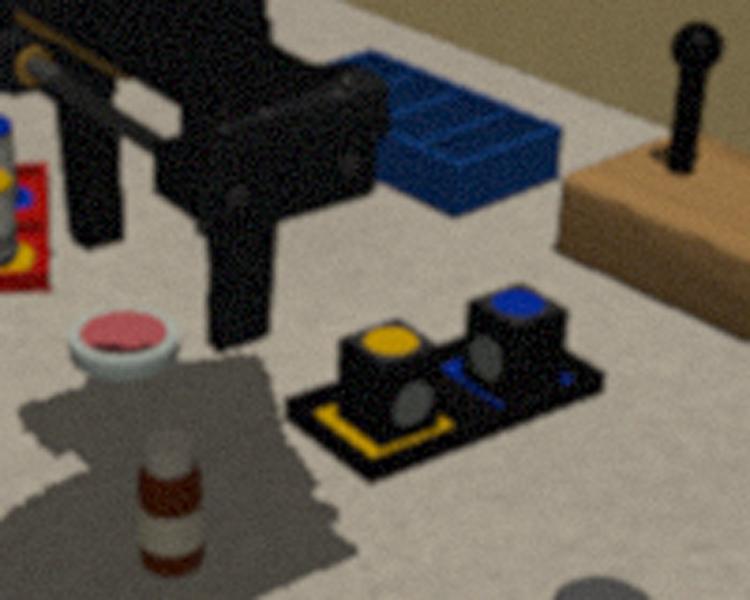

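Both cubes stand upright in their bays, and the bottle is below the fingers. Now the descent, with a check before closing.

Call:
carry_out(
  plan=[
    {"rot": [0, 0, 0], "xyz": [0.0005, 0, 0.01], "grip": 0},
    {"rot": [0, 0, 0], "xyz": [0.0005, 0, 0.03], "grip": 0},
    {"rot": [0, 0, 0], "xyz": [0.0005, 0, 0.055], "grip": 0},
    {"rot": [0, 0, 0], "xyz": [0.0005, 0, 0.08], "grip": 0},
    {"rot": [0, 0, 0], "xyz": [0.0005, 0, 0.1], "grip": 0},
    {"rot": [0, 0, 0], "xyz": [0.0005, 0, 0.112], "grip": 0},
    {"rot": [0, 0, 0], "xyz": [0.0005, 0, 0.1145], "grip": 0},
    {"rot": [0, 0, 0], "xyz": [0.0005, 0, 0.1145], "grip": 0},
  ],
)

```text
clock: 36.92
tool_pos: [0.467, -0.0023, 0.0148]
eef_rot: [0.048, 0.999, -0.0, -0.001]
contact_force: [0.1, 0.2, 0.4]
opening: 1.005
finger_force: 0.0
```

```bash
python3 -c "
from h import *
go(.4679,-.0027,.015,84.4); print(r.get_state()['q'].round(3))"
```

```text
clk 36.92 pos [ 0.467  -0.0023  0.0148] F [0.1 0.2 0.4] q7 0.05
xyz [-0.0009 -0.0003 -0.0002] rot [-0.0002 -0.0018  0.0008] [np.float64(0.0), np.float64(3.14)]
[ 0.142  0.946 -0.385  2.16   1.342  0.318  0.052]
```

Call:
carry_out(
  plan=[
    {"rot": [0, 0, 0], "xyz": [0, 0, 0], "grip": 60},
    {"rot": [0, 0, 0], "xyz": [0, 0, 0], "grip": 100},
    {"rot": [0, 0, 0], "xyz": [0, 0, 0], "grip": 130},
    {"rot": [0, 0, 0], "xyz": [0, 0, 0], "grip": 150},
    {"rot": [0, 0, 0], "xyz": [0, 0, 0], "grip": 165},
    {"rot": [0, 0, 0], "xyz": [0, 0, 0], "grip": 175},
    {"rot": [0, 0, 0], "xyz": [0, 0, 0], "grip": 190},
    {"rot": [0, 0, 0], "xyz": [0, 0, 0], "grip": 220},
  ],
  squeeze=10,
)

```text
clock: 37.58
tool_pos: [0.4672, -0.0025, 0.0155]
eef_rot: [0.049, 0.999, 0.0, -0.0]
contact_force: [-0.8, -0.3, 0.3]
opening: 0.419
finger_force: 0.0
```

Call:
carry_out(
  plan=[
    {"rot": [0, 0, 0], "xyz": [0, 0, 0], "grip": 220},
    {"rot": [0, 0, 0], "xyz": [0, 0, 0], "grip": 220},
    {"rot": [0, 0, 0], "xyz": [0, 0, 0], "grip": 220},
    {"rot": [0, 0, 0], "xyz": [0, 0, 0], "grip": 220},
    {"rot": [0, 0, 0], "xyz": [0, 0, 0], "grip": 220},
    {"rot": [0, 0, 0], "xyz": [0, 0, 0], "grip": 220},
  ],
)

```text
clock: 38.08
tool_pos: [0.4672, -0.0024, 0.0154]
eef_rot: [0.049, 0.999, 0.0, -0.0]
contact_force: [0.4, 0.0, -0.1]
opening: 0.3
finger_force: 10.0
```

Call:
carry_out(
  plan=[
    {"rot": [0, 0, 0], "xyz": [0, 0, -0.005], "grip": 220},
    {"rot": [0, 0, 0], "xyz": [0, 0, -0.025], "grip": 220},
    {"rot": [0, 0, 0], "xyz": [0, 0, -0.055], "grip": 220},
    {"rot": [0, 0, 0], "xyz": [0, 0, -0.085], "grip": 220},
    {"rot": [0, 0, 0], "xyz": [0, 0, -0.105], "grip": 220},
    {"rot": [0, 0, 0], "xyz": [0, 0, -0.11], "grip": 220},
    {"rot": [0, 0, 0], "xyz": [0, 0, -0.11], "grip": 220},
    {"rot": [0, 0, 0], "xyz": [0, 0, -0.11], "grip": 220},
  ],
)

```text
clock: 38.75
tool_pos: [0.467, -0.003, 0.1248]
eef_rot: [0.049, 0.999, -0.0, -0.001]
contact_force: [-0.1, 0.3, -0.7]
opening: 0.302
finger_force: 10.0
```

```bash
python3 -c "
from h import *
go(.5555,-.2712,.12,52.7)"
```

```text
clk 38.75 pos [ 0.467  -0.003   0.1248] F [-0.1  0.3 -0.7] q7 0.46
xyz [-0.1144 -0.2582  0.0048] rot [-0.0008 -0.0012  0.5529] [np.float64(0.55), np.float64(2.59)]
```

Call:
carry_out(
  plan=[
    {"rot": [0, 0, 0.04], "xyz": [-0.006, -0.013, 0], "grip": 220},
    {"rot": [0, 0, 0.12], "xyz": [-0.016, -0.037, 0], "grip": 220},
    {"rot": [0, 0, 0.2], "xyz": [-0.031, -0.07, 0], "grip": 220},
    {"rot": [0, 0, 0.28], "xyz": [-0.046, -0.104, 0], "grip": 220},
    {"rot": [0, 0, 0.36], "xyz": [-0.061, -0.138, 0], "grip": 220},
    {"rot": [0, 0, 0.44], "xyz": [-0.076, -0.172, 0], "grip": 220},
    {"rot": [0, 0, 0.5], "xyz": [-0.09, -0.203, 0], "grip": 220},
    {"rot": [0, 0, 0.54], "xyz": [-0.1, -0.225, 0], "grip": 220},
  ],
)

```text
clock: 39.42
tool_pos: [0.544, -0.2404, 0.1229]
eef_rot: [0.316, 0.949, -0.001, -0.002]
contact_force: [0.9, -0.9, -0.7]
opening: 0.3
finger_force: 10.0
```

Call:
carry_out(
  plan=[
    {"rot": [0, 0, 0], "xyz": [0, 0, 0], "grip": 220},
    {"rot": [0, 0, 0], "xyz": [0, 0, 0], "grip": 220},
    {"rot": [0, 0, 0], "xyz": [0, 0, 0], "grip": 220},
    {"rot": [0, 0, 0], "xyz": [0, 0, 0], "grip": 220},
    {"rot": [0, 0, 0], "xyz": [0, 0, 0], "grip": 220},
  ],
)

```text
clock: 39.83
tool_pos: [0.5446, -0.2343, 0.1249]
eef_rot: [0.312, 0.95, 0.0, -0.001]
contact_force: [-0.1, 0.9, 0.4]
opening: 0.302
finger_force: 10.0
```

```bash
python3 -c "
from h import *
go(.5552,-.2712,.0199,52.7)"
```

```text
clk 39.83 pos [ 0.5446 -0.2343  0.1249] F [-0.1  0.9  0.4] q7 0.64
xyz [-0.0307 -0.0234  0.105 ] rot [-0.0002 -0.0021  0.0165] [np.float64(0.02), np.float64(3.13)]
```

Call:
carry_out(
  plan=[
    {"rot": [0, 0, 0.01], "xyz": [-0.007, -0.005, 0], "grip": 220},
    {"rot": [0, 0, 0.016], "xyz": [-0.017, -0.013, 0.005], "grip": 220},
    {"rot": [0, 0, 0.016], "xyz": [-0.026, -0.02, 0.015], "grip": 220},
    {"rot": [0, 0, 0.016], "xyz": [-0.0305, -0.0235, 0.033], "grip": 220},
    {"rot": [0, 0, 0.016], "xyz": [-0.0305, -0.0235, 0.055], "grip": 220},
    {"rot": [0, 0, 0.016], "xyz": [-0.0305, -0.0235, 0.07], "grip": 220},
    {"rot": [0, 0, 0.016], "xyz": [-0.0305, -0.0235, 0.078], "grip": 220},
    {"rot": [0, 0, 0.016], "xyz": [-0.0305, -0.0235, 0.08], "grip": 220},
  ],
)

```text
clock: 40.5
tool_pos: [0.5541, -0.2733, 0.0431]
eef_rot: [0.321, 0.947, -0.0, -0.002]
contact_force: [-0.2, -0.7, 0.0]
opening: 0.302
finger_force: 10.0
```

Call:
carry_out(
  plan=[
    {"rot": [0, 0, 0], "xyz": [0, 0, 0], "grip": 220},
    {"rot": [0, 0, 0], "xyz": [0, 0, 0], "grip": 220},
    {"rot": [0, 0, 0], "xyz": [0, 0, 0], "grip": 220},
    {"rot": [0, 0, 0], "xyz": [0, 0, 0], "grip": 220},
    {"rot": [0, 0, 0], "xyz": [0, 0, 0], "grip": 220},
  ],
)

```text
clock: 40.92
tool_pos: [0.5558, -0.2734, 0.046]
eef_rot: [0.321, 0.947, -0.0, 0.0]
contact_force: [0.7, -1.0, -0.8]
opening: 0.299
finger_force: 10.0
```

```bash
python3 -c "
from h import *
go(.5552,-.2712,.0199,52.7)"
```

```text
clk 40.92 pos [ 0.5558 -0.2734  0.046 ] F [ 0.7 -1.  -0.8] q7 0.63
xyz [0.0018 0.0014 0.0261] rot [-0.      0.0005 -0.0026] [np.float64(0.0), np.float64(3.14)]
```

Call:
carry_out(
  plan=[
    {"rot": [0, 0, 0], "xyz": [0.001, 0.001, 0.005], "grip": 220},
    {"rot": [0, 0, 0], "xyz": [0.0015, 0.001, 0.012], "grip": 220},
    {"rot": [0, 0, 0], "xyz": [0.0015, 0.001, 0.018], "grip": 220},
    {"rot": [0, 0, 0], "xyz": [0.0015, 0.001, 0.022], "grip": 220},
    {"rot": [0, 0, 0], "xyz": [0.0015, 0.001, 0.0245], "grip": 220},
    {"rot": [0, 0, 0], "xyz": [0.0015, 0.001, 0.0255], "grip": 220},
    {"rot": [0, 0, 0], "xyz": [0.0015, 0.001, 0.0255], "grip": 220},
    {"rot": [0, 0, 0], "xyz": [0.0015, 0.001, 0.0255], "grip": 220},
  ],
)

```text
clock: 41.58
tool_pos: [0.5549, -0.2715, 0.0197]
eef_rot: [0.321, 0.947, 0.0, -0.0]
contact_force: [-0.4, -0.2, -1.5]
opening: 0.302
finger_force: 10.0
```

Call:
carry_out(
  plan=[
    {"rot": [0, 0, 0], "xyz": [0, 0, 0.0004], "grip": 220},
    {"rot": [0, 0, 0], "xyz": [0, 0, 0.0008], "grip": 220},
    {"rot": [0, 0, 0], "xyz": [0, 0, 0.0011], "grip": 220},
    {"rot": [0, 0, 0], "xyz": [0, 0, 0.0011], "grip": 220},
    {"rot": [0, 0, 0], "xyz": [0, 0, 0.0011], "grip": 220},
  ],
)

```text
clock: 42.0
tool_pos: [0.555, -0.2716, 0.0194]
eef_rot: [0.321, 0.947, -0.0, 0.0]
contact_force: [-2.5, 0.3, 5.4]
opening: 0.302
finger_force: 10.0
```

Call:
carry_out(
  plan=[
    {"rot": [0, 0, 0], "xyz": [0, 0, -0.0005], "grip": 175},
    {"rot": [0, 0, 0], "xyz": [0, 0, -0.0005], "grip": 165},
    {"rot": [0, 0, 0], "xyz": [0, 0, -0.0005], "grip": 150},
    {"rot": [0, 0, 0], "xyz": [0, 0, -0.0005], "grip": 130},
    {"rot": [0, 0, 0], "xyz": [0, 0, -0.0005], "grip": 110},
    {"rot": [0, 0, 0], "xyz": [0, 0, -0.0005], "grip": 90},
    {"rot": [0, 0, 0], "xyz": [0, 0, -0.0005], "grip": 80},
    {"rot": [0, 0, 0], "xyz": [0, 0, -0.0005], "grip": 80},
  ],
)

```text
clock: 42.67
tool_pos: [0.5547, -0.2715, 0.0191]
eef_rot: [0.321, 0.947, -0.0, -0.0]
contact_force: [0.2, 0.3, 0.4]
opening: 0.684
finger_force: 0.0
```

Call:
carry_out(
  plan=[
    {"rot": [0, 0, 0], "xyz": [0, 0, -0.005], "grip": 80},
    {"rot": [0, 0, 0], "xyz": [0, 0, -0.02], "grip": 80},
    {"rot": [0, 0, 0], "xyz": [0, 0, -0.05], "grip": 80},
    {"rot": [0, 0, 0], "xyz": [0, 0, -0.085], "grip": 0},
    {"rot": [0, 0, 0], "xyz": [0, 0, -0.12], "grip": 0},
    {"rot": [0, 0, 0], "xyz": [0, 0, -0.15], "grip": 0},
    {"rot": [0, 0, 0], "xyz": [0, 0, -0.16], "grip": 0},
    {"rot": [0, 0, 0], "xyz": [0, 0, -0.16], "grip": 0},
  ],
)

```text
clock: 43.33
tool_pos: [0.5568, -0.2718, 0.1834]
eef_rot: [0.321, 0.947, -0.0, 0.003]
contact_force: [0.5, 1.3, -0.4]
opening: 0.995
finger_force: 0.0
```

Call:
carry_out(
  plan=[
    {"rot": [0, 0, 0], "xyz": [0.01, 0.02, 0], "grip": 0},
    {"rot": [0, 0, 0], "xyz": [0.025, 0.045, 0], "grip": 0},
    {"rot": [0, 0, 0], "xyz": [0.04, 0.07, 0], "grip": 0},
    {"rot": [0, 0, 0], "xyz": [0.05, 0.09, 0], "grip": 0},
    {"rot": [0, 0, 0], "xyz": [0.06, 0.105, 0], "grip": 0},
    {"rot": [0, 0, 0], "xyz": [0.06, 0.11, 0], "grip": 0},
    {"rot": [0, 0, 0], "xyz": [0.06, 0.11, 0], "grip": 0},
  ],
)

```text
clock: 43.92
tool_pos: [0.574, -0.1462, 0.1784]
eef_rot: [0.32, 0.948, 0.0, -0.001]
contact_force: [-0.3, 0.2, -0.1]
opening: 1.002
finger_force: 0.0
```

```bash
python3 -c "
from h import *
for n in ('top','side'): cv2.imwrite('pics/%s9.png'%n,r.snapshot(n)[:,:,::-1])
print(r.get_state()['clock'])"
```

```text
44.0167
```

View pics/top9.png

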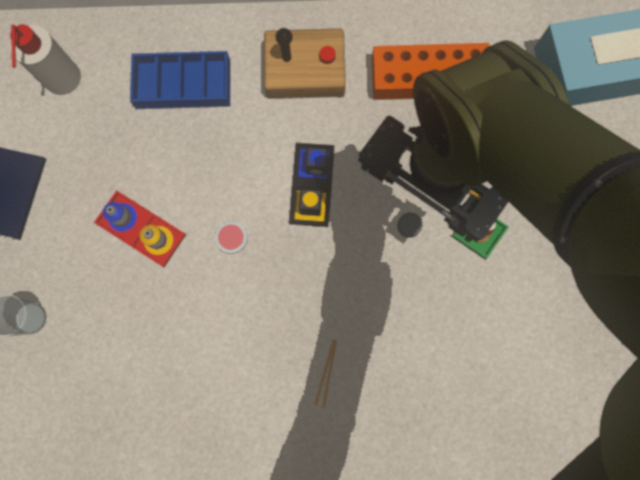

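View pics/side9.png

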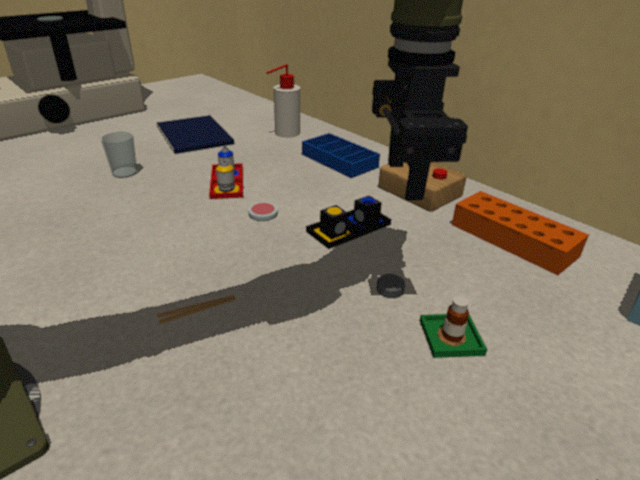

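Everything is upright in its own bay: objectives at (120,215) and (157,238), cubes at (312,162) and (311,203) in the top view, and the bottle at (457,320) in the side view. The dish is where it was, and the gripper is clear.

```bash
python3 -c "
from plant import r
print(r.finish_job())"
```

```text
the job is handed in; nothing more can be done
None
```

I put both objectives, both filter cubes and the oil bottle upright in their matching bays, left the dish untouched, and handed the job in at about 44 s; no verdict was returned.

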